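# Clamp a stop block by holding a valve's manual override down

### The arm

A 7-joint arm with a two-finger parallel gripper is mounted at the origin on a cart in front of the work surface, level with it; the furniture and walls round the work are solid. World frame = base frame: x ahead of the robot, y to its left, z up, the work surface at z = 0. Lengths are in m, angles in degrees, forces in N, time in s.
With the tool pointing down it reaches from about 0.4 to 0.875 m from the base axis. Payload 19.3 kg.
Tool frame: the origin (TCP) lies between the finger pads; the fingertips stand 22 mm ahead of it and the grasp point (between the pads) lies 3 mm ahead of it; z points along the fingers, x is the direction in which the jaws open and shut, and the axes are right-handed (so a half turn about z gives the same grasp; the last joint's range is limited). The gripper opens to 85 mm and grips with 20 to 120 N. Pads are 22 mm wide; open, the fingers measure 114 mm over their backs; the gripper's body (76 mm by 85 mm) begins 54 mm behind the grasp point. The pads swing forward as they close: fully open they stand 13 mm farther back than shut.
Start: joints at [68.514, 29.874, -2.08, 91.645, 1.215, 58.505, -6.463], TCP at [0.188, -0.596, 0.253] pointing down, gripper open.
Joint ranges: [-166.77, 166.77], [-17.47, 122.26], [-85.68, 81.53], [9.62, 139.38], [-72.42, 252.41], [9.2, 110.78], [-144.41, 144.41]. Speed limits (degrees/s): [108.29, 108.29, 136.94, 136.94, 172.46, 172.46, 172.46].

### API

Orientations are given as [roll, pitch, yaw] about the fixed x, y, z axes, in that order (R = Rz(yaw) Ry(pitch) Rx(roll)).
In Python, from station import * gives the robot as it stands. The module is installed in compiled form; this text tells all that it offers.
- The arm moves only by the tool step_arm, never from a script. Its argument "plan" is a list that holds one entry, the list of rows, each a list of 7 numbers: the opening, from 0 (shut) to 1 (fully open), then the shift along the tool's x, y, z in cm, then the turn, a rotation vector about the tool's x, y, z in rad. In form: [[[hand, x, y, z, ax, ay, az], ...]]. A call has 1 to 10 rows; each row is the pose to reach, as a shift and turn from the pose commanded when the call began, along the tool's axes at that moment; what a row does not reach only later rows make up. A row lasts 1/8 s, in which the tool goes at most 62.5 mm and 10.7 degrees, less where a joint would pass 70% of its speed; a pose out of reach is approached as far as the arm can. A call with a gripper value outside its range is refused whole. The fingers move at their own pace and stop on an object; "force" is the grip in N (left out, the last holds). Time passes only in rows, so rows that repeat a pose let the fingers close. It gives the time, the measured TCP pose, the force and the opening at its end, in the units of the state.
- get_state(): the state, without advancing time (a new reading comes with each control period).
- get_image(name): name is "side" or "top"; returns (picture, depth): 384x512x3 uint8, red, green, blue; 384x512 float32, m along the optical axis (not along the pixel's ray), 0 where there is no reading.
- camera_params(name): a dict with "camera_matrix" (3x3 intrinsics, pixels), "k1" (the pictures are not rectified: a ray, as slopes to the right and down, at radius r is drawn at 1 + k1 r^2 times it, then the intrinsics apply), "world_from_camera" (4x4, takes a point from camera to world coordinates). Camera axes: x right, y down, z forward; pixel columns grow to the right and rows downward; lengths in m; the calibration is good to about 2 mm. A picture is of the moment at which its call begins. camera_params takes no time and is no camera call.
- sign_off(): hands the job in, once; it reports no verdict.
The state is a dict: "time": time; "qpos": joint angles; "qvel": joint speeds; "joint_efforts": joint torques, N m; "position": TCP position; "orientation": TCP orientation; "wrist_force": force on the tool from outside, world axes, zero at the start; "torque": the same for the moment, N m; "width": opening from 0.0 (shut) to 1.0 (fully open).
Only numpy, scipy, OpenCV 4.12 (cv2) and the standard library are available. Lean on these libraries where they do the work, as an engineer would, in place of code of your own. Each camera call takes 0.05 s, during which the arm holds its last target.

### The job

The air clamp on the fixture has to be worked by hand. Lay the small aluminium stop block flat in the nest, lengthwise between the fixed stop and the clamp pad, and let go of it; then take the small screwdriver out of the wooden tool stand and with its tip push the recessed manual override of the middle one of the three valves fully down through its hole, so that the cylinder clamps the block against the stop. Finish while still gripping the screwdriver and holding the override down, the block clamped; do not press the overrides of the two outer valves, and leave the loose things on the bench where they are.

Things in the scene. Friction and masses are not known exactly. Their poses are not given: they have to be found in the camera images.
- stop_block: The part: plain light-grey aluminium block with two bores, 13 (x) x 34 (y) x 10 (z) mm, 30 g (about 20 to 42), lying flat and loose on the bench, beside the left (+y) end of the push-button panel (49 mm high), between it and the grey counter box (76 mm high). Origin: centre of its underside; y along its length. Grip it across its 13 mm width.
- fixture: Fixture fixed right of the push-button panel: aluminium plate 160 (x) x 180 (y) x 12 mm, origin under its centre on the bench. Robot side: clamp line along y (cylinder -y, nest, fixed stop +y). Far side: three valves in a row along y, to 62 mm high, the middle one piped to the cylinder; their front is 62 mm +x of the clamp line: open fingers at most 70 mm over the nest. A tube rises behind it.
- nest (a point): Centre of the nest floor, 18 mm above the bench; axes as the fixture. Channel along y between flared side rails 3.4 mm high, 16 mm wide at the floor, 21 at the top (keep fingertips 5 mm above the floor). Fixed stop (30 mm wide, 14 high) 22 mm off at +y, drawn-back pad 21 mm off at -y: the block lies along y, either way round, with 9 mm play. Cylinder (25 mm wide, 18 high) from 40 mm off at -y.
- screwdriver: Precision screwdriver, 94 mm long, 30 g: round black and yellow handle 10.6 mm thick (upper 61 mm), bare shank 2 mm thick. Stands upright, tip down, loose in an 11.5 mm hole of the tool stand, the handle 43 mm out of its top; draw it 55 mm straight up to clear. Its y axis runs along it towards the tip.
- screwdriver_grip (a point): Point on the screwdriver's axis in the handle, 73 mm from the tip and 20 mm from the handle's end; as it stands, 23.4 mm above the stand's top (77.4 mm above the bench). A good place to grip from above (any yaw that keeps off the hex key).
- screwdriver_tip (a point): End of the shank on the axis.
- tool_stand: Beech tool stand fixed on the bench's front edge, in front (-x) of the fixture, 50 (x) x 80 (y) x 54 (z) mm; origin: centre of its underside. The screwdriver's hole is at y = -22 mm; at y = +22 mm a hex key 5 mm thick is fixed upright, reaching 54 mm above the stand's top, its short arm towards -x. Close the fingers along the stand's x when gripping the screwdriver.
- override_middle_hole (a point): Centre of the mouth of the hole over the middle valve's override, in the flat top of the valve's grey cap, 56 mm above the bench. The hole is round, 8.6 mm across, straight down; the brass override in it (7.8 mm across) lies 10 mm below the mouth and travels 5 mm down.
- override_middle (a joint): Travel of the middle valve's override in m: 0 out, 0.005 fully down; spring return. It takes about 1.2 N to start, some 2.2 N plus the clamp's share, about 6.5 N in all, to bottom with a block in the nest. Tip, grip and arm give about 2 mm in all under that push: press on until the force passes 8 N. It drives the clamp rod: 2.5 mm of rod for each mm pressed.
- clamp_rod (a joint): Stroke of the cylinder's rod in m along the fixture's +y: 0 drawn back, 0.0125 fully out. The pad on it is sprung (gives 5 mm, about 1 to 1.7 N), so it presses the block on the fixed stop over the last 3.5 mm.
- override_left (a joint): Travel of the override of the outer valve at the fixture's +y side (hole 20 mm beside the middle one), same make; not to be pressed.
- override_right (a joint): Travel of the override of the outer valve at the fixture's -y side (hole 20 mm beside the middle one), same make; not to be pressed.
- clamp_pad: The sprung clamp pad on the cylinder's 8 mm rod, a steel disc 9 mm across; origin: the middle of its face towards the block, 5.2 mm above the nest floor.
- sheet_clip: Loose bystander: bent cream sheet-metal clip, 13 x 46 x 16 mm, at the bench's front edge in front of the counter box; origin under its centre.
- fuse_puller: Loose bystander: flat yellow plastic tool 18 x 45 x 8 mm, at the bench's front edge in front of the push-button panel; origin under its centre.
- tape_roll: Loose bystander: roll of black tape, 62 mm across, 18 mm high, lying behind the push-button panel; origin under its centre.
- oil_bottle: Loose bystander: small oiler with a spout, 34 mm across, 107 mm high, standing behind the push-button panel; origin under its centre.

How it is judged:
By the outcome, as a careful person would: the job done as asked, in the order asked, and still so for the second after the job is handed in, while the arm keeps its last pose, push and grip.
It also fails if it takes over 54 s, if anything falls off the work surface, if the arm or the gripper's body presses on something with over 40 N, if the wrist force passes 120 N, or if a joint passes its speed limit or range.

## Working session

There is one attempt and no reset: what is moved stays moved. The work goes in short steps, Python scripts to look and compute and a tool call to move; the robot and the scene stay as the last step left them, time stands still between calls to the robot, and variables do not carry over. Pictures are saved under pics/ and viewed, and the job is handed in when it is done.

Besides the shell and the picture viewer there is one more tool, called by a JSON object that holds its "method" and its "body". step_arm: Moves the arm, as the interface text tells. Its arguments: {"type":"object","properties":{"plan":{"type":"array","items":{"type":"array","items":{"type":"array","items":{"type":"number"}}}},"force":{"type":"number"}},"required":["plan"]}

```bash
mkdir -p pics; ls
cat > h.py <<'E'
from station import *
import numpy as np, cv2
from scipy.spatial.transform import Rotation as R
def grab(name):
    im,d=get_image(name); np.savez(f'{name}.npz',im=im,d=d); return im,d
def load(name):
    z=np.load(f'{name}.npz'); return z['im'],z['d']
def cloud(name,d):
    p=camera_params(name);K=np.array(p['camera_matrix']);k1=p['k1'];T=np.array(p['world_from_camera'])
    h,w=d.shape;u,v=np.meshgrid(np.arange(w),np.arange(h))
    pts=np.stack([u,v],-1).reshape(-1,1,2).astype(float)
    s=cv2.undistortPoints(pts,K,np.array([k1,0,0,0,0.])).reshape(h,w,2)
    P=np.dstack([s*d[...,None],d]); W=P@T[:3,:3].T+T[:3,3]; W[d==0]=np.nan
    return W
def ray(name,u,v,z):
    p=camera_params(name);K=np.array(p['camera_matrix']);T=np.array(p['world_from_camera'])
    s=cv2.undistortPoints(np.array([[[u,v]]],float),K,np.array([p['k1'],0,0,0,0.]))[0,0]
    d=T[:3,:3]@np.array([*s,1]);o=T[:3,3];return o+d*(z-o[2])/d[2]
def proj(name,X):
    p=camera_params(name);T=np.linalg.inv(np.array(p['world_from_camera']))
    r,_=cv2.Rodrigues(T[:3,:3]);return cv2.projectPoints(np.array(X,float).reshape(-1,1,3),r,T[:3,3],np.array(p['camera_matrix']),np.array([p['k1'],0,0,0,0.]))[0].reshape(-1,2)
def save(im,f): cv2.imwrite('pics/'+f,im[...,::-1])
E
python3 - <<'E'
from h import *
print(get_state())
for n in('side','top'):
    im,d=grab(n); save(cv2.resize(im,(768,576),interpolation=cv2.INTER_CUBIC),n+'0.png'); print(n,camera_params(n))
E
```

```text
pics
{'time': 0.0, 'qpos': array([68.51566825, 29.90951295, -2.08029287, 91.67298965,  1.2144549 ,
       58.50391383, -6.46204928]), 'qvel': array([ 0.01502113,  0.02093651,  0.10800039, -0.07082723, -0.00295681,
       -0.00521323, -0.03064777]), 'joint_efforts': array([-1.76368743e-03, -9.27115846e+01,  1.97728246e+00, -3.69933665e+01,
        1.74145232e-02,  8.10366852e-03, -4.52430481e-05]), 'position': array([ 0.18741336, -0.59591961,  0.252727  ]), 'orientation': array([ 1.79995072e+02,  6.41789055e-02, -7.25385831e+01]), 'wrist_force': array([ 0.93946473, -0.95736113,  0.32744423]), 'torque': array([-0.00847383, -0.03201928, -0.02025353]), 'width': 0.9983921149335734}
side {'camera_matrix': array([[486.36555916,   0.        , 250.12344179],
       [  0.        , 486.36555916, 190.18978806],
       [  0.        ,   0.        ,   1.        ]]), 'k1': -0.02505567041301403, 'world_from_camera': array([[-0.99462531, -0.04470025,  0.09339367,  0.4057248 ],
       [-0.10353427,  0.43870353, -0.89264767,  1.02796181],
       [-0.00107056, -0.89751941, -0.44097365,  0.5425051 ],
       [ 0.        ,  0.        ,  0.        ,  1.        ]])}
top {'camera_matrix': array([[478.67862255,   0.        , 262.53059136],
       [  0.        , 478.67862255, 189.35030491],
       [  0.        ,   0.        ,   1.        ]]), 'k1': -0.11437073814084514, 'world_from_camera': array([[ 0.00441786, -0.98528478,  0.17086365,  0.32988175],
       [-0.99957674, -0.00926432, -0.02757757,  0.09259136],
       [ 0.0287547 , -0.1706695 , -0.98490867,  1.21710414],
       [ 0.        ,  0.        ,  0.        ,  1.        ]])}
```

View pics/top0.png

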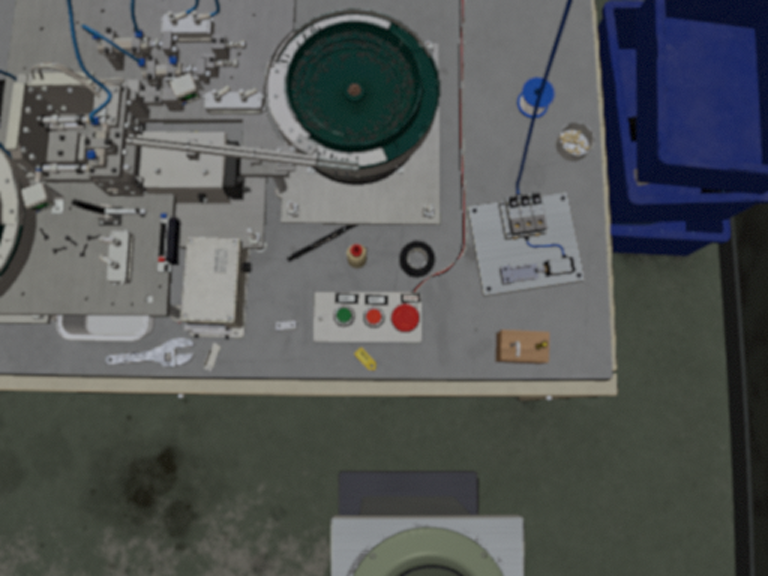

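View pics/side0.png

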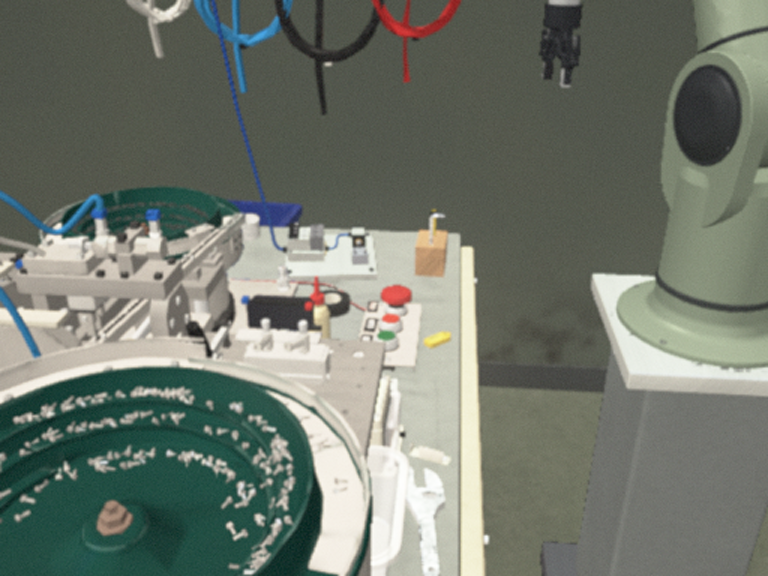

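Run:
```python
from h import *
im,d=load('top')
def crop(im,u0,v0,u1,v1,f,n): save(cv2.resize(im[v0:v1,u0:u1],None,fx=f,fy=f,interpolation=cv2.INTER_CUBIC),n)
crop(im,300,120,400,250,4.5,'fx.png'); crop(im,175,200,215,235,12,'bl.png')
ims,ds=load('side')
crop(ims,170,130,330,250,5,'sd.png')
W=cloud('top',d)
np.set_printoptions(precision=3,suppress=True,linewidth=200)
print(W[205:228,180:202,2]*1000)
```

```text
[[-2.564  4.602  3.988  0.153  1.8    1.399  4.984 -1.691 -0.61  -2.127 -4.099  0.178  1.563 -0.68   2.299  1.882 -4.495  2.163 -3.577 -1.332 -0.016 -1.336]
 [-3.708  1.287 -2.844  1.307 -0.301  0.945  2.391 -0.666  0.354  1.567 -0.039 -0.887 -2.075 -0.044 -2.522  0.265  1.173 -3.373  0.03  -2.042 -3.089  4.154]
 [ 1.413 -2.24   0.036 -1.367 -0.959  0.671 -1.679 -1.607  5.448 -0.569  3.458 -0.52   4.235 -0.025 -2.73   0.744  3.8    2.654  2.057  3.386  4.902  1.582]
 [ 3.629 -1.401 -0.507 -0.811 -2.132 -1.428  0.97  -4.377  0.001 -3.857 -1.831  0.195  1.271 -0.722 -0.21   3.823 -3.297  0.815  2.14   0.038  2.31   0.229]
 [-1.289 -1.116 -0.036 -0.951 -0.083 -2.73   3.938  3.849 -0.544 -1.159  1.636  3.386 -0.851  4.161 -0.713 -2.47  -3.351  0.504  1.205  1.421  1.679  0.024]
 [-1.395  4.652 -0.602 -0.16   4.63  -2.976  3.321 -1.189 -4.006  1.914  0.496  1.534 -1.499 -5.093  0.083  0.285  5.341  0.326 -1.466 -2.646 -0.898  3.635]
 [-3.263  0.556 -0.192  1.681 -4.25  -3.097  0.641 -0.69   0.441  1.326  3.011 -0.576 -1.328  2.506 -2.966  0.203 -0.693 -3.781  0.694 -3.763 -0.96  -0.248]
 
[... 1811 characters left out ...]
  0.567  3.463 -3.128  3.19   2.522 -0.968  2.147  1.222 -0.718  0.857]
 [-3.551 -2.817  4.895  2.883 -0.626  2.818 -2.042  0.214 -2.759 -2.093 -5.394 -1.502 -2.781 -1.511 -0.242  0.272  0.967 -1.837 -0.457  0.317  4.022  2.716]
 [-2.709  1.802  0.96   1.695  5.057 -3.817  3.086 -1.15   1.417 -0.048  2.281  0.029  2.121 -4.018 -1.771 -0.75  -0.561  0.152 -1.061 -2.391 -0.412 -0.356]
 [ 1.594  0.442  0.397  2.832 -1.948  1.154  1.335 -0.308 -1.854 -3.385 -0.537 -0.116  2.269  0.148  1.987 -2.119  3.447 -3.341  1.704  4.427 -4.314  1.368]
 [-4.1   -0.4   -1.948 -1.417  1.211 -3.206 -0.616 -1.682 -1.2   -0.859 -1.19  -3.495 -0.242 -0.566  0.681  2.571  0.126 -2.04   1.945 -2.268 -0.575  1.   ]]
```

View pics/fx.png

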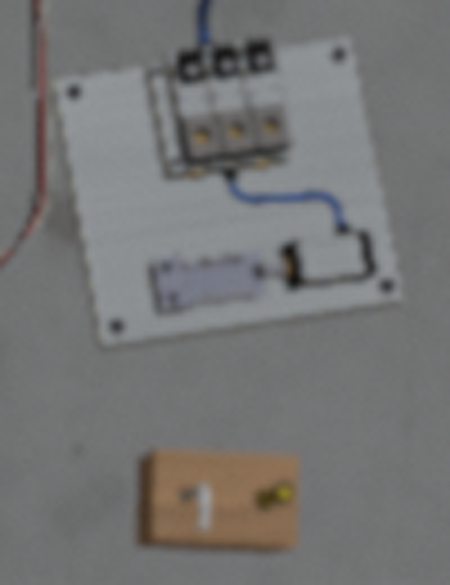

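View pics/bl.png

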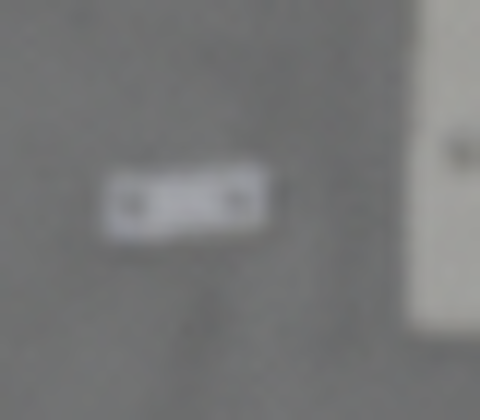

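View pics/sd.png

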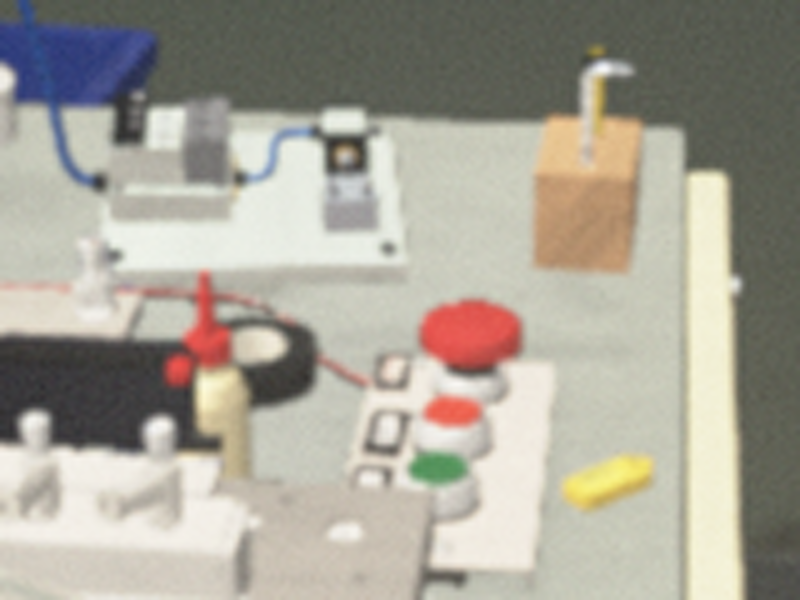

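```bash
cat >> h.py <<'E'
def ortho(name,im,x0,x1,y0,y1,z,s=2000):
    # rows: x decreasing, cols: y decreasing ; s px/m
    nx=int((x1-x0)*s);ny=int((y1-y0)*s)
    X=x1-(np.arange(nx)+.5)/s;Y=y1-(np.arange(ny)+.5)/s
    yy,xx=np.meshgrid(Y,X)
    p=proj(name,np.stack([xx,yy,np.full_like(xx,z)],-1)).astype(np.float32).reshape(nx,ny,2)
    return cv2.remap(im,p[...,0],p[...,1],cv2.INTER_CUBIC)
E
python3 - <<'E'
from h import *
np.set_printoptions(precision=4,suppress=True,linewidth=200)
im,d=load('top');W=cloud('top',d)
print('fix approx',[ray('top',300+a/4.5,120+b/4.5,.012)[:2] for a,b in((52,82),(353,38),(403,296),(103,347))])
print('holes',[ray('top',300+a/4.5,120+b/4.5,.056)[:2] for a,b in((202,135),(236,131),(270,127))])
print('block',ray('top',175+185/12-.5,200+202/12-.5,.01))
print('stand',[ray('top',300+a/4.5,120+b/4.5,.054)[:2] for a,b in((153,452),(300,455),(296,547),(142,545))])
print('sd top',ray('top',300+283/4.5,120+492/4.5,.097))
E
```

```text
fix approx [array([ 0.6761, -0.069 ]), array([ 0.7061, -0.2485]), array([ 0.5515, -0.2716]), array([ 0.5202, -0.096 ])]
holes [array([ 0.634 , -0.1473]), array([ 0.6366, -0.1667]), array([ 0.6392, -0.1861])]
block [0.4682 0.2424 0.01  ]
stand [array([ 0.4558, -0.116 ]), array([ 0.4545, -0.1976]), array([ 0.4041, -0.1939]), array([ 0.405 , -0.1091])]
sd top [ 0.4303 -0.1771  0.097 ]
```

Run:
```python
from h import *
np.set_printoptions(precision=4,suppress=True,linewidth=200)
im,d=load('top')
def rectfit(x0,x1,y0,y1,z,thr,n,ch=None):
    s=4000
    o=ortho('top',im,x0,x1,y0,y1,z,s); 
    g=(cv2.cvtColor(o,cv2.COLOR_RGB2GRAY) if ch is None else ch(o.astype(float)).clip(0,255).astype(np.uint8))
    g=cv2.GaussianBlur(g,(0,0),4)
    if thr is None: thr,_=cv2.threshold(g,0,255,cv2.THRESH_OTSU)
    m=(g>thr).astype(np.uint8)
    cs,_=cv2.findContours(m,cv2.RETR_EXTERNAL,cv2.CHAIN_APPROX_NONE)
    c=max(cs,key=cv2.contourArea); r=cv2.minAreaRect(c)
    (cx,cy),(w,h),a=r
    b=cv2.boxPoints(r); print(n,'thr',thr,'ctr',x1-cy/s,y1-cx/s,'size',w/s,h/s,'ang',a)
    o=o.copy();cv2.drawContours(o,[c],-1,(255,0,0),2);cv2.drawContours(o,[b.astype(int)],-1,(0,255,0),2)
    f=min(800/o.shape[1],600/o.shape[0]);save(cv2.resize(o,None,fx=f,fy=f),n+'.png')
rectfit(.495,.72,-.295,-.05,.012,None,'o_plate')
rectfit(.445,.49,.215,.27,.01,None,'o_block')
rectfit(.39,.47,-.21,-.10,.054,None,'o_stand',lambda o:(o[...,0]-o[...,2])*2)
s=4000
o=ortho('top',im,.585,.70,-.235,-.10,.056,5000);save(o,'o_valve.png')
o=ortho('top',im,.53,.60,-.28,-.10,.025,4400);save(o,'o_nest.png')
```

```text
o_plate thr 123.0 ctr 0.6156946563720703 -0.17017307281494143 size 0.1609881591796875 0.18178158569335937 ang 80.5233154296875
o_block thr 129.0 ctr 0.4683346633911133 0.24239330101013185 size 0.014991868019104003 0.03471532440185547 ang 84.14398956298828
o_stand thr 52.0 ctr 0.431467529296875 -0.15141004943847658 size 0.08635382843017578 0.05226184463500977 ang 2.573359727859497
```

View pics/o_plate.png

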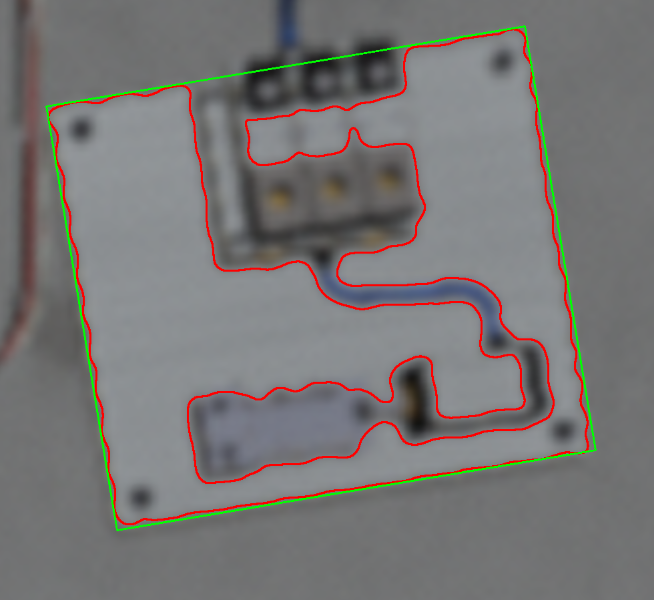

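View pics/o_block.png

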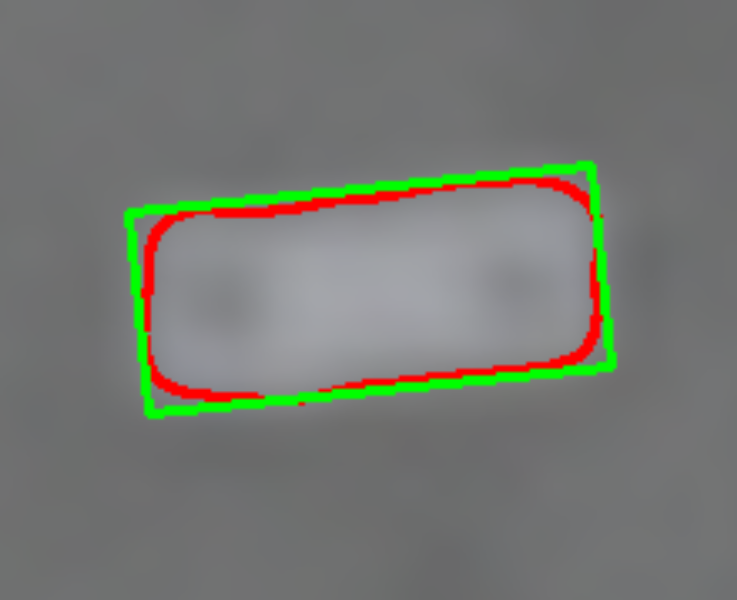

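View pics/o_stand.png

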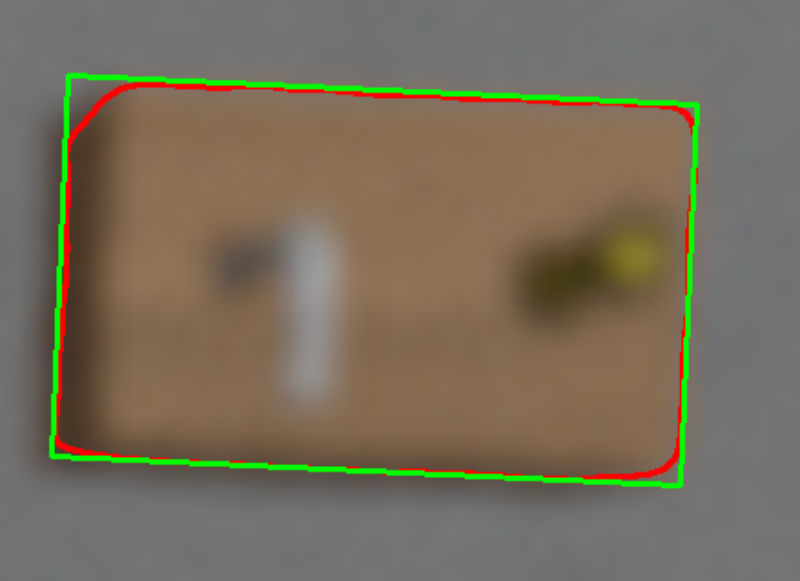

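View pics/o_valve.png

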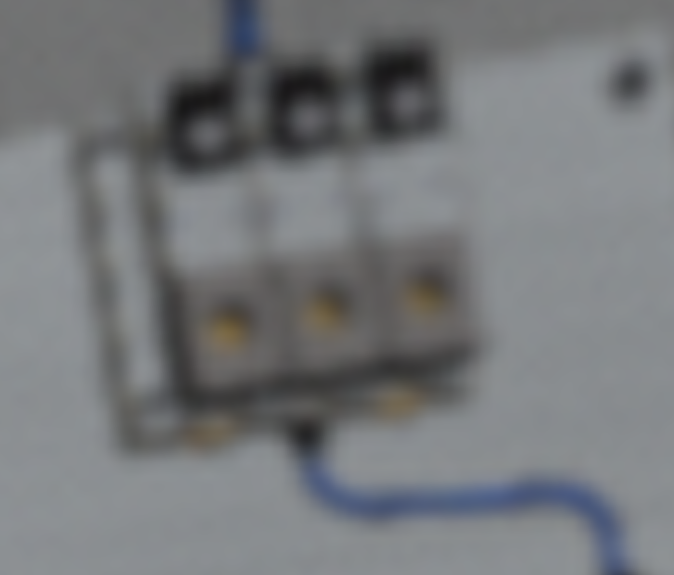

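View pics/o_nest.png

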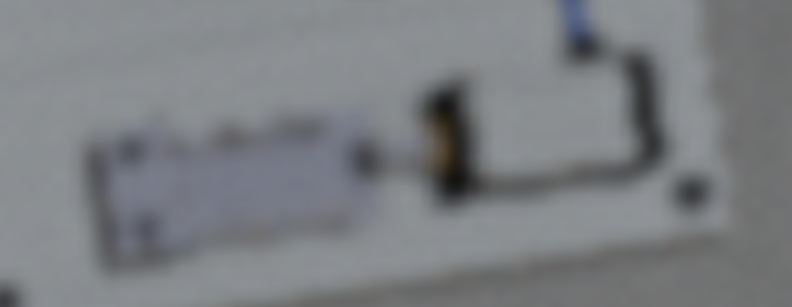

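Run:
```python
from h import *
np.set_printoptions(precision=0,suppress=True,linewidth=220)
im,d=load('top');W=cloud('top',d)
# height map max, 2cm cells
xs=np.arange(.36,.80,.02);ys=np.arange(.40,-.34,-.02)
print('y   ',(ys*100).round().astype(int))
for x in xs[::-1]:
    r=[]
    for y in ys:
        m=(abs(W[...,0]-x)<.01)&(abs(W[...,1]-y)<.01)
        r.append(int(np.nanpercentile(W[...,2][m],90)*1000) if m.sum() else -1)
    print('%.2f'%x,' '.join('%4d'%v for v in r))
# rotated ortho of fixture
c=np.array([.6157,-.1702]);th=np.radians(9.5)
def fo(z,x0,x1,y0,y1,s):
    X=x1-(np.arange(int((x1-x0)*s))+.5)/s;Y=y1-(np.arange(int((y1-y0)*s))+.5)/s
    yy,xx=np.meshgrid(Y,X)
    wx=c[0]+xx*np.cos(th)-yy*np.sin(th);wy=c[1]+xx*np.sin(th)+yy*np.cos(th)
    p=proj('top',np.stack([wx,wy,np.full_like(wx,z)],-1)).astype(np.float32).reshape(*xx.shape,2)
    return cv2.remap(im,p[...,0],p[...,1],cv2.INTER_CUBIC)
rows=[]
for z in(.018,.0232,.032):
    o=fo(z,-.08,-.03,-.07,.075,5200)
    o=cv2.convertScaleAbs(o,alpha=2,beta=-140)
    for k in range(-7,8):
        q=int((.075-k*.01)*5200);cv2.line(o,(q,0),(q,8 if k else 20),(255,0,0),1)
    for k in range(-8,-3):
        q=int((-.03-k*.01)*5200);cv2.line(o,(0,q),(10,q),(255,0,0),1)
    rows.append(o[:,:])
v=np.vstack([cv2.resize(r,(754,196)) for r in rows]);save(v,'fo.png')
```

```text
y    [ 40  38  36  34  32  30  28  26  24  22  20  18  16  14  12  10   8   6   4   2   0  -2  -4  -6  -8 -10 -12 -14 -16 -18 -20 -22 -24 -26 -28 -30 -32]
0.80  242  254  252  198  215  215  214  197  188  194  181  148  149  157  161  151  149  158  181  193  176   25    3    5    2    3    2    2    2    3    2    2   28   13   15   30    1
0.78  214  253  253  213  198  212  198  196  185  195  183  152  148  148  148  148  150  173  192  171  177   25    2    3    2    3  489  415    2    3    2    1   28   26   33    2    2
0.76  167  229  165  156  169  172  172  173  197  191  192  183  154  151  150  166  172  194  191  170  169   24    2    4    1    2  398  360    2    2    2    2    1   22    2    3    0
0.74  155  181  157  155  139  171  171  172  195  186  192  192  185  184  172  173  194  189  170  175   27   24    3    4    3    3    2  244    3    1    3    2    2    2    2    1    1
0.72  196  198  197  196  195  196  182  172  177  199  202  197  191  192  193  192  176  170  176   26   27   24    3    3    4    2    2  138   55    2    3    2    2    2    2    2 
[... 2724 characters left out ...]
    3    3    2   10    9    3    2    3    3    2    2    3    2    2    2   56  107   56   90   55    3    1    2    2    2    1
0.40    5    5    3    3    3    3    3    3    2    3    3    2    1    2    4   11    3    3    2    1    3    1    3    2    2    1   39   53   52   53    4    2    2    2    3    3    1
0.38    2    2    2    2    1    2    0    1    1    2    1    1    1    2    1    1    1    0    2    1    2    1    1    1    1    1    1    0    0    2    2    1    1    1    1    1    0
0.36  -32  -32  -32  -31  -32  -30  -32  -32  -32  -32  -32  -32  -31  -32  -32  -32  -32  -33  -33  -32  -31  -31  -33  -32  -32  -33  -32  -33  -32  -32  -32  -32  -32  -32  -32  -33  -33
```

View pics/fo.png

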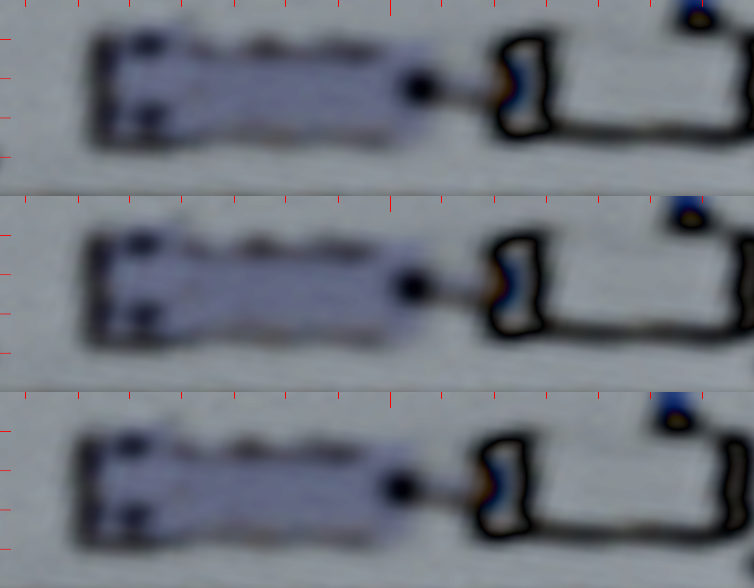

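```bash
cat >> h.py <<'E'
import json
def cmdpose():
    return json.load(open('cmd.json'))
def plan(targets,base=None,commit=True):
    """targets: rows [hand,x,y,z,yaw]; base [x,y,z,roll,pitch,yaw]"""
    b=base or cmdpose()
    Rb=R.from_euler('xyz',b[3:],degrees=True);out=[]
    for h,x,y,z,yw in targets:
        s=Rb.inv().apply(np.array([x,y,z])-b[:3])*100
        r=(Rb.inv()*R.from_euler('xyz',[180,0,yw],degrees=True)).as_rotvec()
        out.append([round(float(h),3)]+[round(float(v),2) for v in s]+[round(float(v),3) for v in r])
    print(json.dumps([out]))
    if commit: json.dump([float(v) for v in targets[-1][1:4]]+[180,0,float(targets[-1][4])],open('cmd.json','w'))
def interp(a,b,n):
    a=np.array(a,float);b=np.array(b,float);return [list(a+(b-a)*k/n) for k in range(1,n+1)]
E
python3 - <<'E'
from h import *
T=[]
for k in range(1,11):
    f=k/10; az=np.radians(-72.5+f*92);r=.625-.1*f
    T.append([.45,r*np.cos(az),r*np.sin(az),.25,-72.54+f*(78.4)])
print(T[-1]);plan(T,[.188,-.596,.253,180,0,-72.54])
E
```

```text
[0.45, np.float64(0.4948867828233937), np.float64(0.17524860109772974), 0.25, 5.859999999999999]
[[[0.45, -1.79, -9.82, 0.3, 0.0, 0.0, -0.137], [0.45, -5.1, -19.09, 0.3, 0.0, 0.0, -0.274], [0.45, -9.78, -27.55, 0.3, -0.0, 0.0, -0.411], [0.45, -15.68, -35.02, 0.3, -0.0, 0.0, -0.547], [0.45, -22.58, -41.34, 0.3, 0.0, 0.0, -0.684], [0.45, -30.28, -46.37, 0.3, 0.0, 0.0, -0.821], [0.45, -38.55, -50.02, 0.3, -0.0, 0.0, -0.958], [0.45, -47.14, -52.24, 0.3, -0.0, 0.0, -1.095], [0.45, -55.83, -53.03, 0.3, 0.0, 0.0, -1.232], [0.45, -64.36, -52.42, 0.3, 0.0, 0.0, -1.368]]]
```

Run:
```python
from h import *
T=[]
for k in range(1,19):
    f=k/18; az=np.radians(-72.5+f*97);r=.625-.1*f
    T.append([.45,r*np.cos(az),r*np.sin(az),.25,-72.54+f*(78.4)])
plan(T[:9],[.188,-.596,.253,180,0,-72.54]);plan(T[9:]);print(T[-1])
```

```text
[[[0.45, -0.83, -5.81, 0.3, 0.0, 0.0, -0.076], [0.45, -2.2, -11.47, 0.3, 0.0, 0.0, -0.152], [0.45, -4.08, -16.93, 0.3, -0.0, 0.0, -0.228], [0.45, -6.45, -22.13, 0.3, -0.0, 0.0, -0.304], [0.45, -9.27, -27.05, 0.3, -0.0, 0.0, -0.38], [0.45, -12.52, -31.63, 0.3, 0.0, 0.0, -0.456], [0.45, -16.16, -35.84, 0.3, 0.0, 0.0, -0.532], [0.45, -20.14, -39.65, 0.3, 0.0, 0.0, -0.608], [0.45, -24.42, -43.04, 0.3, 0.0, 0.0, -0.684]]]
[[[0.45, -1.66, -5.15, -0.0, 0.0, 0.0, -0.076], [0.45, -3.79, -10.06, -0.0, -0.0, 0.0, -0.152], [0.45, -6.35, -14.71, -0.0, 0.0, 0.0, -0.228], [0.45, -9.3, -19.05, -0.0, -0.0, 0.0, -0.304], [0.45, -12.63, -23.05, -0.0, -0.0, 0.0, -0.38], [0.45, -16.28, -26.68, -0.0, 0.0, 0.0, -0.456], [0.45, -20.22, -29.92, -0.0, 0.0, 0.0, -0.532], [0.45, -24.4, -32.73, -0.0, 0.0, 0.0, -0.608], [0.45, -28.79, -35.11, -0.0, 0.0, 0.0, -0.684]]]
[0.45, np.float64(0.4777296672101852), np.float64(0.21771395239452548), 0.25, 5.859999999999999]
```

{"method": "step_arm", "body": {"plan": [[[0.45,-0.83,-5.81,0.3,0,0,-0.076],[0.45,-2.2,-11.47,0.3,0,0,-0.152],[0.45,-4.08,-16.93,0.3,0,0,-0.228],[0.45,-6.45,-22.13,0.3,0,0,-0.304],[0.45,-9.27,-27.05,0.3,0,0,-0.38],[0.45,-12.52,-31.63,0.3,0,0,-0.456],[0.45,-16.16,-35.84,0.3,0,0,-0.532],[0.45,-20.14,-39.65,0.3,0,0,-0.608],[0.45,-24.42,-43.04,0.3,0,0,-0.684]]]}}

```text
time: 1.23
position: [0.5254, -0.2323, 0.25]
orientation: [180.0, 0.0, -33.2]
wrist_force: [0.8, 0.6, -0.8]
width: 0.448
```

{"method": "step_arm", "body": {"plan": [[[0.45,-1.66,-5.15,0,0,0,-0.076],[0.45,-3.79,-10.06,0,0,0,-0.152],[0.45,-6.35,-14.71,0,0,0,-0.228],[0.45,-9.3,-19.05,0,0,0,-0.304],[0.45,-12.63,-23.05,0,0,0,-0.38],[0.45,-16.28,-26.68,0,0,0,-0.456],[0.45,-20.22,-29.92,0,0,0,-0.532],[0.45,-24.4,-32.73,0,0,0,-0.608],[0.45,-28.79,-35.11,0,0,0,-0.684]]]}}

```text
time: 2.35
position: [0.4765, 0.2189, 0.2501]
orientation: [-180.0, 0.0, 6.0]
wrist_force: [0.0, 0.7, -0.1]
width: 0.451
```

Run:
```python
from h import *
plan(interp([.45,.4777,.2177,.25,5.86],[.45,.4683,.2424,.08,5.9],4)+[[.45,.4683,.2424,.08,5.9]])
```

```text
[[[0.45, -0.17, -0.64, 4.25, 0.0, 0.0, -0.0], [0.45, -0.34, -1.28, 8.5, 0.0, 0.0, -0.0], [0.45, -0.52, -1.91, 12.75, 0.0, 0.0, -0.001], [0.45, -0.69, -2.55, 17.0, 0.0, 0.0, -0.001], [0.45, -0.69, -2.55, 17.0, 0.0, 0.0, -0.001]]]
```

{"method": "step_arm", "body": {"plan": [[[0.45,-0.17,-0.64,4.25,0,0,0],[0.45,-0.34,-1.28,8.5,0,0,0],[0.45,-0.52,-1.91,12.75,0,0,-0.001],[0.45,-0.69,-2.55,17,0,0,-0.001],[0.45,-0.69,-2.55,17,0,0,-0.001]]]}}

```text
time: 2.98
position: [0.4662, 0.2419, 0.0782]
orientation: [179.9, 0.3, 6.0]
wrist_force: [0.2, -0.2, -0.0]
width: 0.449
```

Run:
```python
from h import *
im,d=grab('top');ims,ds=grab('side');print(get_state()['position'])
a=cv2.resize(im[150:260,140:260],None,fx=5,fy=5,interpolation=cv2.INTER_CUBIC);save(a,'g1.png')
print(proj('side',[.468,.242,.01]))
u,v=proj('side',[.468,.242,.03])[0].astype(int)
save(cv2.resize(ims[max(0,v-60):v+60,max(0,u-70):u+70],None,fx=5,fy=5,interpolation=cv2.INTER_CUBIC),'g1s.png')
```

```text
[0.46810496 0.24226344 0.08120053]
[[260.443996   257.43979681]]
```

View pics/g1.png

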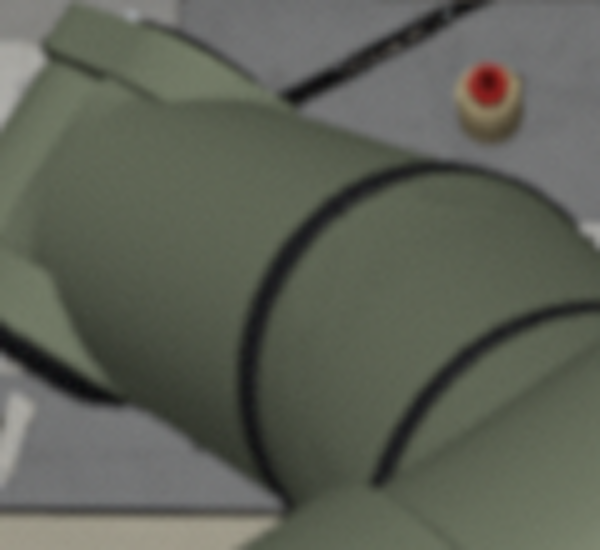

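View pics/g1s.png

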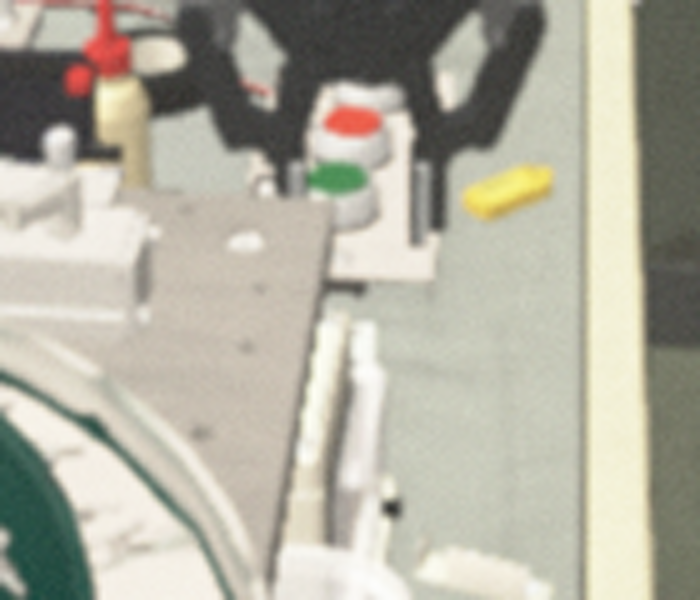

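Run:
```python
from h import *
print(proj('side',[.4681,.2423,.065]))
P=[.4683,.2424]
plan([[.45,*P,.045,5.9],[.45,*P,.0275,5.9],[.45,*P,.0275,5.9]]+[[0,*P,.0275,5.9]]*5)
```

```text
[[260.62230293 233.16688564]]
[[[0.45, 0.0, -0.0, 3.5, 0.0, 0.0, 0.0], [0.45, 0.0, -0.0, 5.25, 0.0, 0.0, 0.0], [0.45, 0.0, -0.0, 5.25, 0.0, 0.0, 0.0], [0.0, 0.0, -0.0, 5.25, 0.0, 0.0, 0.0], [0.0, 0.0, -0.0, 5.25, 0.0, 0.0, 0.0], [0.0, 0.0, -0.0, 5.25, 0.0, 0.0, 0.0], [0.0, 0.0, -0.0, 5.25, 0.0, 0.0, 0.0], [0.0, 0.0, -0.0, 5.25, 0.0, 0.0, 0.0]]]
```

{"method": "step_arm", "body": {"plan": [[[0.45,0,0,3.5,0,0,0],[0.45,0,0,5.25,0,0,0],[0.45,0,0,5.25,0,0,0],[0,0,0,5.25,0,0,0],[0,0,0,5.25,0,0,0],[0,0,0,5.25,0,0,0],[0,0,0,5.25,0,0,0],[0,0,0,5.25,0,0,0]]], "force": 40}}

```text
time: 4.08
position: [0.4685, 0.2424, 0.029]
orientation: [-180.0, -0.1, 5.9]
wrist_force: [-1.9, -1.3, 8.3]
width: 0.13
```

Run:
```python
from h import *
im,d=grab('side');s=get_state();print(s['position'],s['wrist_force'],s['width'],s['torque'],s['time'])
save(cv2.resize(im[170:290,190:330],None,fx=5,fy=5,interpolation=cv2.INTER_CUBIC),'g2s.png')
P=[.4683,.2424]
plan([[0,*P,.035,5.9],[0,*P,.06,5.9],[0,*P,.1,5.9],[0,*P,.1,5.9]])
```

```text
[0.46849428 0.24238446 0.02903138] [-0.62107893 -0.3437518   8.6586154 ] 0.13014875818520602 [-0.13006018  0.25837042  0.02277803] 4.125
[[[0.0, 0.0, 0.0, -0.75, 0.0, 0.0, 0.0], [0.0, 0.0, 0.0, -3.25, 0.0, 0.0, 0.0], [0.0, 0.0, 0.0, -7.25, 0.0, 0.0, 0.0], [0.0, 0.0, 0.0, -7.25, 0.0, 0.0, 0.0]]]
```

View pics/g2s.png

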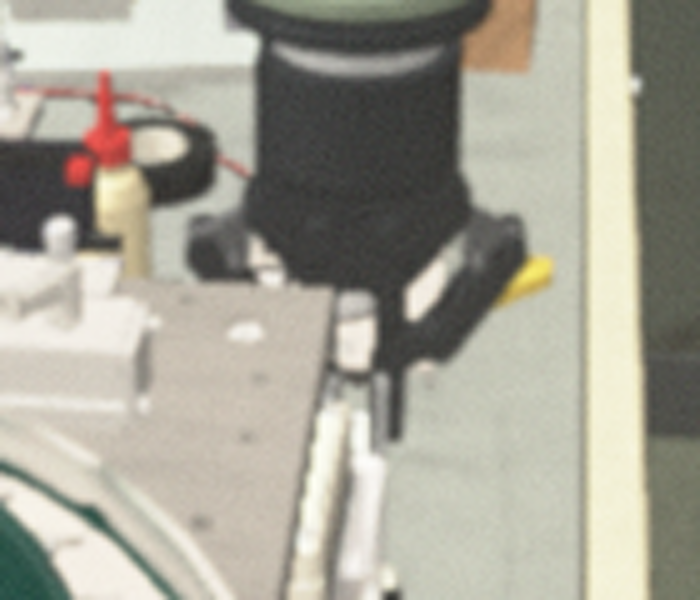

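{"method": "step_arm", "body": {"plan": [[[0,0,0,-0.75,0,0,0],[0,0,0,-3.25,0,0,0],[0,0,0,-7.25,0,0,0],[0,0,0,-7.25,0,0,0]]]}}

```text
time: 4.62
position: [0.4693, 0.2427, 0.1034]
orientation: [-179.9, -0.3, 5.9]
wrist_force: [-0.4, -0.5, -0.5]
width: 0.124
```

Run:
```python
from h import *
im,d=grab('side');s=get_state();print(s['position'],s['wrist_force'],s['width'],s['torque'],s['time'])
save(cv2.resize(im[170:290,190:330],None,fx=5,fy=5,interpolation=cv2.INTER_CUBIC),'g3s.png')
```

```text
[0.46864313 0.24222365 0.10189382] [ 0.50778734 -0.01380006 -1.10566226] 0.13427602325666804 [ 0.00221692  0.02893073 -0.02328059] 4.675
```

View pics/g3s.png

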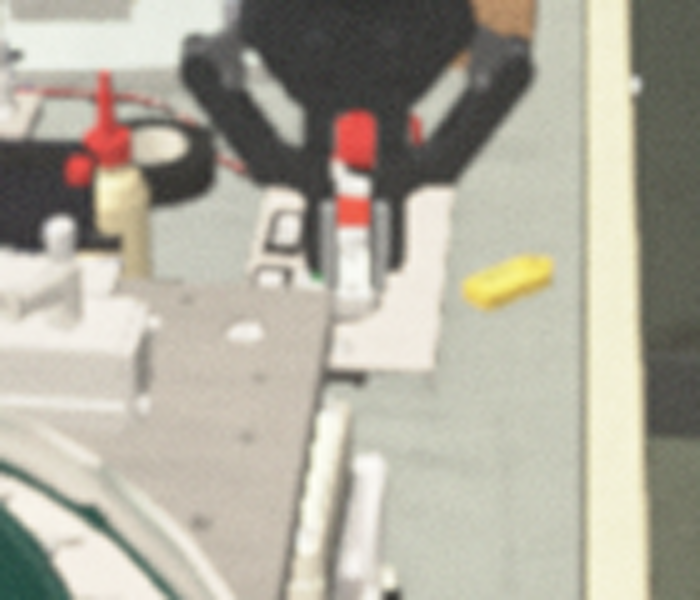

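```bash
cat >> h.py <<'E'
def box(name,im,c,yaw,sz,f,u0,v0,img,col=(255,0,0)):
    """c: centre of underside"""
    t=np.radians(yaw);Rz=np.array([[np.cos(t),-np.sin(t),0],[np.sin(t),np.cos(t),0],[0,0,1]])
    V=np.array([[a*sz[0]/2,b*sz[1]/2,k*sz[2]] for a in(-1,1) for b in(-1,1) for k in(0,1)])@Rz.T+np.array(c)
    p=(proj(name,V)+.5-[u0,v0])*f
    for i in range(8):
        for b in(1,2,4):
            j=i^b
            if j>i: cv2.line(img,tuple(int(q) for q in p[i]),tuple(int(q) for q in p[j]),col,1)
E
python3 - <<'E'
from h import *
# reuse last picture file
a=cv2.imread('pics/g3s.png')[...,::-1].copy()
box('side',None,[.4688,.2424,.103-.0275],5.9,[.013,.034,.01],5,190,170,a)
box('side',None,[.4688,.2424,.103-.022],5.9,[.013,.022,.02],5,190,170,a,(0,0,255))
save(a,'g3o.png')
E
```

```text
(no output)
```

View pics/g3o.png

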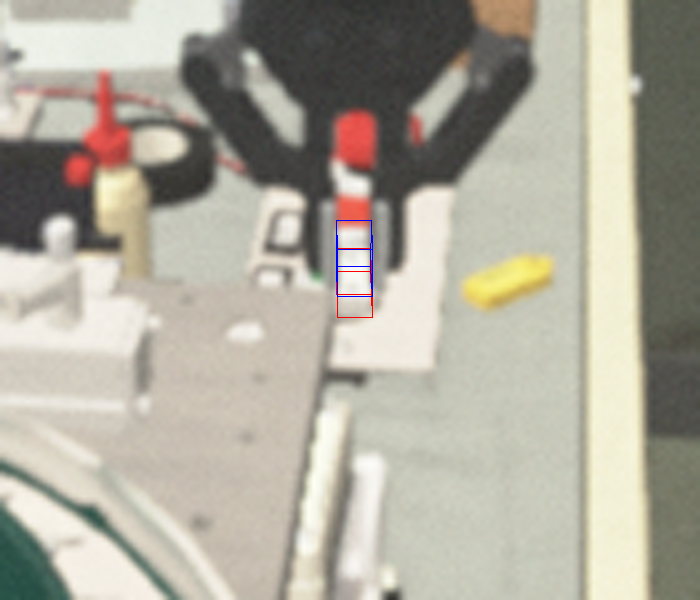

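Run:
```python
from h import *
plan([[0,.47,.235,.16,6],[0,.48,.19,.2,6.2]]+interp([0,.48,.19,.2,6.2],[0,.5602,-.1597,.2,9.5],7)+[[0,.5602,-.1597,.15,9.5]])
plan([[0,.5602,-.1597,.10,9.5],[0,.5602,-.1597,.08,9.5],[0,.5602,-.1597,.08,9.5]])
```

```text
[[[0.0, 0.09, 0.75, -6.0, 0.0, 0.0, -0.002], [0.0, 0.63, 5.33, -10.0, 0.0, 0.0, -0.005], [0.0, 1.25, 10.42, -10.0, 0.0, 0.0, -0.013], [0.0, 1.88, 15.51, -10.0, 0.0, 0.0, -0.022], [0.0, 2.5, 20.59, -10.0, 0.0, 0.0, -0.03], [0.0, 3.13, 25.68, -10.0, 0.0, 0.0, -0.038], [0.0, 3.76, 30.77, -10.0, 0.0, 0.0, -0.046], [0.0, 4.38, 35.85, -10.0, 0.0, 0.0, -0.055], [0.0, 5.01, 40.94, -10.0, 0.0, 0.0, -0.063], [0.0, 5.01, 40.94, -5.0, 0.0, 0.0, -0.063]]]
[[[0.0, 0.0, -0.0, 5.0, 0.0, 0.0, 0.0], [0.0, 0.0, -0.0, 7.0, 0.0, 0.0, 0.0], [0.0, 0.0, -0.0, 7.0, 0.0, 0.0, 0.0]]]
```

{"method": "step_arm", "body": {"plan": [[[0,0.09,0.75,-6,0,0,-0.002],[0,0.63,5.33,-10,0,0,-0.005],[0,1.25,10.42,-10,0,0,-0.013],[0,1.88,15.51,-10,0,0,-0.022],[0,2.5,20.59,-10,0,0,-0.03],[0,3.13,25.68,-10,0,0,-0.038],[0,3.76,30.77,-10,0,0,-0.046],[0,4.38,35.85,-10,0,0,-0.055],[0,5.01,40.94,-10,0,0,-0.063],[0,5.01,40.94,-5,0,0,-0.063]]]}}

```text
time: 5.92
position: [0.5612, -0.1649, 0.1511]
orientation: [179.8, -0.2, 9.2]
wrist_force: [0.6, 1.0, -1.9]
width: 0.126
```

{"method": "step_arm", "body": {"plan": [[[0,0,0,5,0,0,0],[0,0,0,7,0,0,0],[0,0,0,7,0,0,0]]]}}

```text
time: 6.3
position: [0.5595, -0.1596, 0.0797]
orientation: [-180.0, 0.1, 9.5]
wrist_force: [0.2, -0.0, 0.8]
width: 0.127
```

```bash
cat > look.py <<'E'
import sys
from h import *
n=sys.argv[1]
im,d=grab('side');s=get_state();print(s['position'],s['orientation'],s['wrist_force'],s['width'],s['time'])
save(cv2.resize(im[120:220,170:310],None,fx=5.6,fy=5.6,interpolation=cv2.INTER_CUBIC),n+'s.png')
im,d=grab('top')
save(cv2.resize(im[120:250,290:410],None,fx=4.6,fy=4.6,interpolation=cv2.INTER_CUBIC),n+'t.png')
E
python3 look.py n1
```

```text
[ 0.56019944 -0.15973332  0.08097733] [ 1.79999747e+02 -1.08043660e-02  9.53043195e+00] [0.42417981 0.35477532 0.33380043] 0.13170146293316046 6.35
```

View pics/n1s.png

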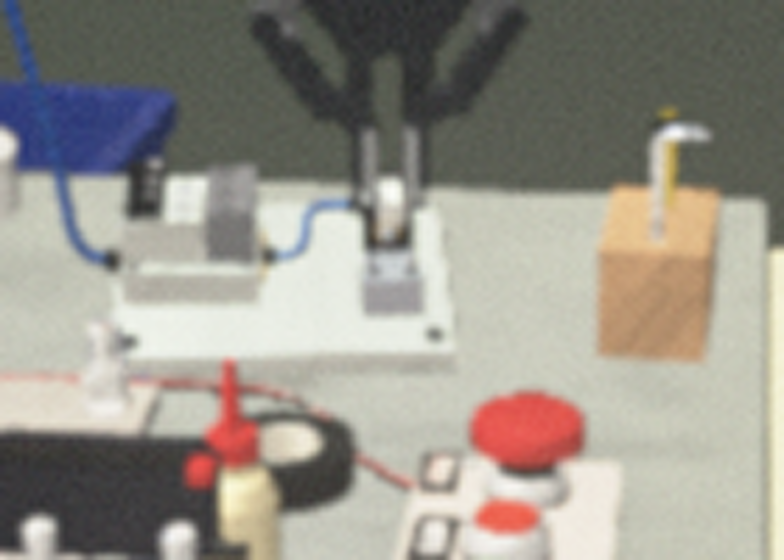

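View pics/n1t.png

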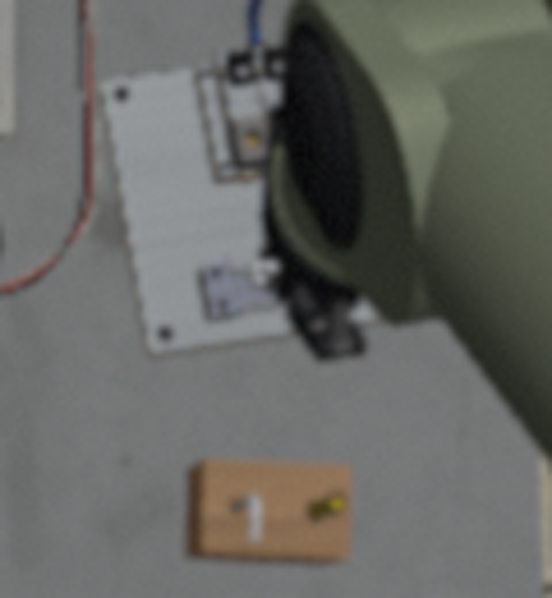

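```bash
cat > ov.py <<'E'
from h import *
a=cv2.imread('pics/n1s.png')[...,::-1].copy()
def L(dx,dy,z,n=(.5602,-.1597)):
    t=np.radians(9.5);return [n[0]+dx*np.cos(t)-dy*np.sin(t),n[1]+dx*np.sin(t)+dy*np.cos(t),z]
F=5.6
box('side',None,L(0,0,.081-.029),9.5,[.013,.034,.01],F,170,120,a)
box('side',None,L(0,.022+.009,.012),9.5,[.030,.018,.020],F,170,120,a,(0,0,255))
box('side',None,L(0,-.0,.018),9.5,[.021,.044,.0034],F,170,120,a,(0,200,0))
box('side',None,L(.0530,-.0195,.0),9.5,[.16,.18,.012],F,170,120,a,(255,0,255))
save(a,'n1o.png')
E
python3 ov.py
```

```text
(no output)
```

View pics/n1o.png

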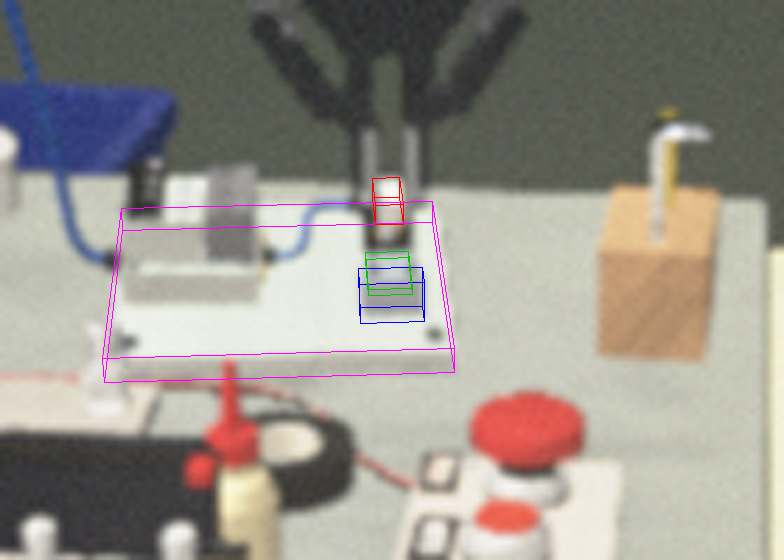

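```bash
cat >> ov.py <<'E'
im,_=load('top');F=9
a=cv2.resize(im[160:210,325:385],None,fx=F,fy=F,interpolation=cv2.INTER_CUBIC)
a0=a.copy()
g=(325,160,a)
box('top',None,L(0,0,.081-.029),9.5,[.013,.034,.01],F,*g)
box('top',None,L(0,.022+.009,.012),9.5,[.030,.018,.020],F,*g,(0,0,255))
box('top',None,L(0,-.0,.018),9.5,[.021,.044,.0034],F,*g,(0,200,0))
save(np.hstack([a0[:,:400],a[:,:400]]),'n1to.png')
im,_=load('side');F=12
a=cv2.resize(im[145:185,220:260],None,fx=F,fy=F,interpolation=cv2.INTER_CUBIC)
a0=a.copy();g=(220,145,a)
box('side',None,L(0,0,.081-.029),9.5,[.013,.034,.01],F,*g)
box('side',None,L(0,.022+.009,.012),9.5,[.030,.018,.020],F,*g,(0,0,255))
box('side',None,L(0,-.0,.018),9.5,[.021,.044,.0034],F,*g,(0,200,0))
save(np.hstack([a0[:,:400],a[:,:400]]),'n1so.png')
E
python3 ov.py
```

```text
(no output)
```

View pics/n1to.png

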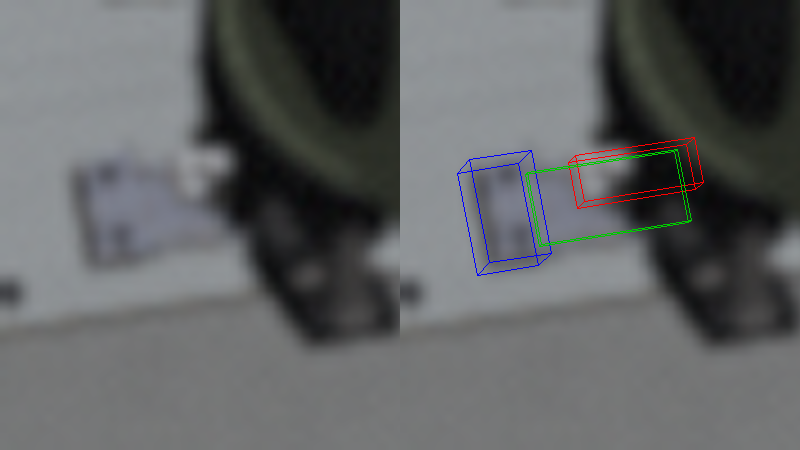

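View pics/n1so.png

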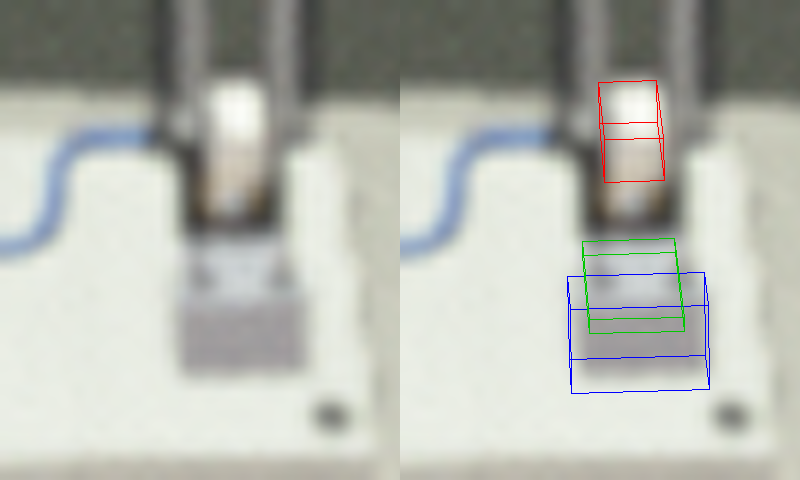

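Run:
```python
from h import *
t=np.radians(9.5);n=[.5602-.0012*np.sin(t),-.1597+.0012*np.cos(t)];print(n)
plan([[0,*n,.068,9.5],[0,*n,.06,9.5],[0,*n,.054,9.5],[0,*n,.054,9.5]])
```

```text
[np.float64(0.5600019428729672), np.float64(-0.15851645727815533)]
[[[0.0, 0.0, -0.12, 1.2, 0.0, 0.0, 0.0], [0.0, 0.0, -0.12, 2.0, 0.0, 0.0, 0.0], [0.0, 0.0, -0.12, 2.6, 0.0, 0.0, 0.0], [0.0, 0.0, -0.12, 2.6, 0.0, 0.0, 0.0]]]
```

{"method": "step_arm", "body": {"plan": [[[0,0,-0.12,1.2,0,0,0],[0,0,-0.12,2.0,0,0,0],[0,0,-0.12,2.6,0,0,0],[0,0,-0.12,2.6,0,0,0]]]}}

```text
time: 6.9
position: [0.5594, -0.1587, 0.0539]
orientation: [-180.0, 0.0, 9.5]
wrist_force: [-0.8, -0.1, 0.0]
width: 0.129
```

```bash
python3 look.py n2
cat > ov2.py <<'E'
from h import *
import sys
z=float(sys.argv[1]);dy=float(sys.argv[2]);o=sys.argv[3]
def L(dx,dy,z,n=(.5602,-.1597)):
    t=np.radians(9.5);return [n[0]+dx*np.cos(t)-dy*np.sin(t),n[1]+dx*np.sin(t)+dy*np.cos(t),z]
def go(cam,u0,v0,w,h,F):
    im,_=load(cam);a=cv2.resize(im[v0:v0+h,u0:u0+w],None,fx=F,fy=F,interpolation=cv2.INTER_CUBIC);a0=a.copy();g=(u0,v0,a)
    box(cam,None,L(0,dy,z),9.5,[.013,.034,.01],F,*g)
    box(cam,None,L(0,.022+.0065,.018),9.5,[.030,.013,.014],F,*g,(0,0,255))
    box(cam,None,L(0,0,.018),9.5,[.021,.044,.0034],F,*g,(0,200,0))
    return np.hstack([a0,a])
save(np.vstack([go('top',330,165,36,22,11),go('side',222,148,36,26,11)]),o)
E
python3 ov2.py .0265 .0012 n2o.png
```

```text
[ 0.55958163 -0.15870622  0.05417161] [-1.79990209e+02  1.24858345e-02  9.51378130e+00] [-0.10977681 -0.52403455 -0.4574924 ] 0.1281577687697864 6.95
```

View pics/n2o.png

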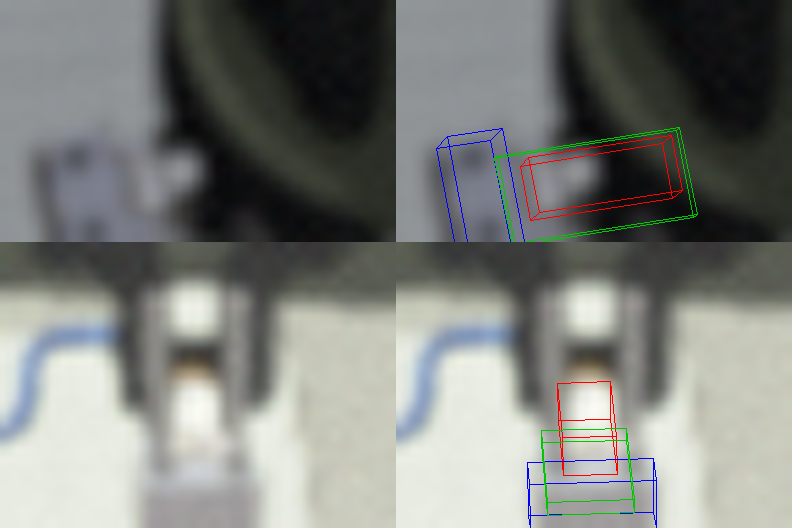

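{"method": "step_arm", "body": {"plan": [[[0,-0.04,0,0.3,0,0,0],[0,-0.04,0,0.5,0,0,0],[0,-0.04,0,0.7,0,0,0],[0,-0.04,0,0.7,0,0,0]]]}}

```text
time: 7.5
position: [0.5592, -0.1588, 0.0472]
orientation: [-180.0, 0.0, 9.5]
wrist_force: [0.5, 0.4, -1.8]
width: 0.13
```

```bash
python3 look.py n3;python3 ov2.py .0182 .0012 n3o.png
```

```text
[ 0.55917778 -0.15879308  0.04724622] [-1.79995355e+02  5.07472232e-03  9.51183602e+00] [ 1.20495264  0.07331932 -0.21097012] 0.12998527123487214 7.55
```

View pics/n3o.png

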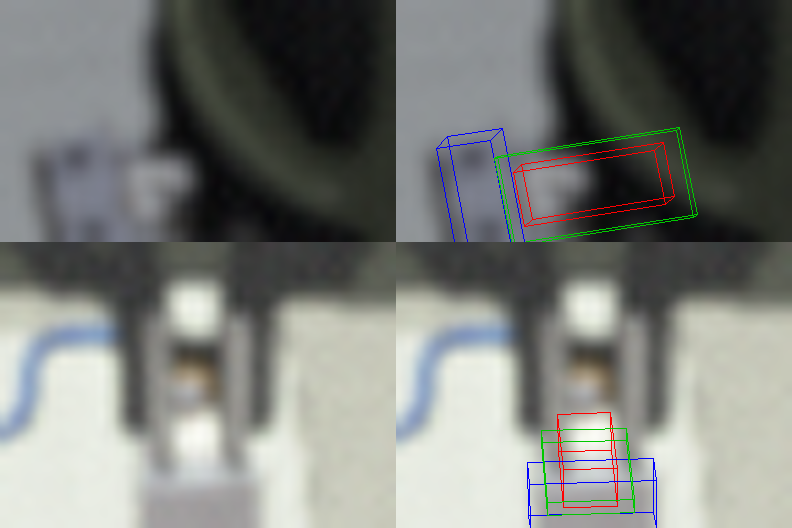

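{"method": "step_arm", "body": {"plan": [[[0,0,0,0.1,0,0,0],[0,0,0,0.1,0,0,0],[0,0,0,0.1,0,0,0]]]}}

```text
time: 7.98
position: [0.5593, -0.1589, 0.047]
orientation: [180.0, -0.0, 9.5]
wrist_force: [-5.2, 0.8, 14.0]
width: 0.127
```

{"method": "step_arm", "body": {"plan": [[[0,0,0,-0.1,0,0,0],[0.3,0,0,-0.1,0,0,0],[0.45,0,0,-0.1,0,0,0],[0.45,0,0,-0.1,0,0,0],[0.45,0,0,-0.1,0,0,0],[0.45,0,0,-3,0,0,0],[0.45,0,0,-8,0,0,0],[0.45,0,0,-13,0,0,0],[0.45,0,0,-15,0,0,0]]]}}

```text
time: 9.1
position: [0.56, -0.159, 0.1992]
orientation: [179.9, -0.2, 9.5]
wrist_force: [0.5, 1.3, -1.1]
width: 0.454
```

Run:
```python
from h import *
plan(interp([.45,.5596,-.1586,.196,9.5],[.45,.4302,-.1769,.18,-2.6],4)+[[.45,.4302,-.1769,.16,-2.6]]*2,[.5596,-.1586,.196,180,0,9.5])
```

```text
[[[0.45, -3.27, -0.08, 0.4, -0.0, -0.0, 0.053], [0.45, -6.53, -0.17, 0.8, -0.0, -0.0, 0.106], [0.45, -9.8, -0.25, 1.2, -0.0, -0.0, 0.158], [0.45, -13.06, -0.33, 1.6, -0.0, -0.0, 0.211], [0.45, -13.06, -0.33, 3.6, -0.0, -0.0, 0.211], [0.45, -13.06, -0.33, 3.6, -0.0, -0.0, 0.211]]]
```

{"method": "step_arm", "body": {"plan": [[[0.45,-3.27,-0.08,0.4,0,0,0.053],[0.45,-6.53,-0.17,0.8,0,0,0.106],[0.45,-9.8,-0.25,1.2,0,0,0.158],[0.45,-13.06,-0.33,1.6,0,0,0.211],[0.45,-13.06,-0.33,3.6,0,0,0.211],[0.45,-13.06,-0.33,3.6,0,0,0.211]]]}}

```text
time: 9.85
position: [0.4293, -0.177, 0.1598]
orientation: [-180.0, 0.1, -2.6]
wrist_force: [0.6, 0.4, 0.9]
width: 0.449
```

```bash
python3 look.py n4;python3 ov2.py .018 .0012 n4o.png
```

```text
[ 0.42995059 -0.17695556  0.16035691] [-1.79977605e+02  2.89115677e-02 -2.55459811e+00] [ 0.12500958 -1.26493072  0.64203945] 0.44928819343861426 9.9
```

View pics/n4o.png

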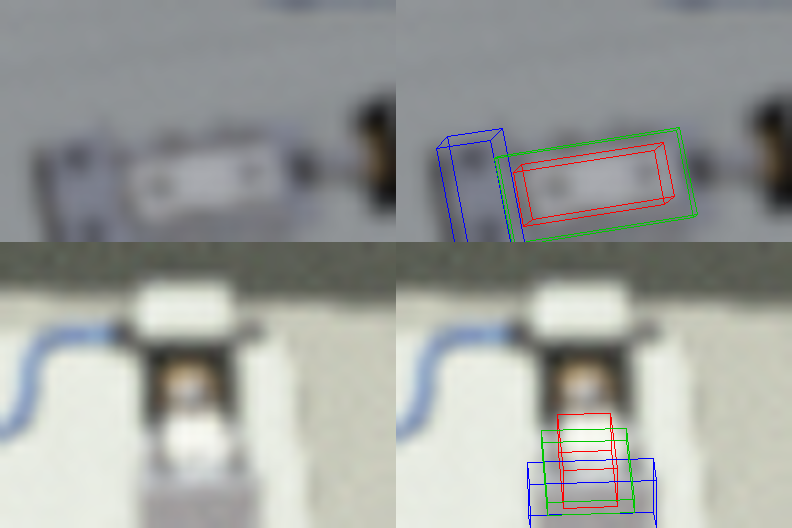

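View pics/n4s.png

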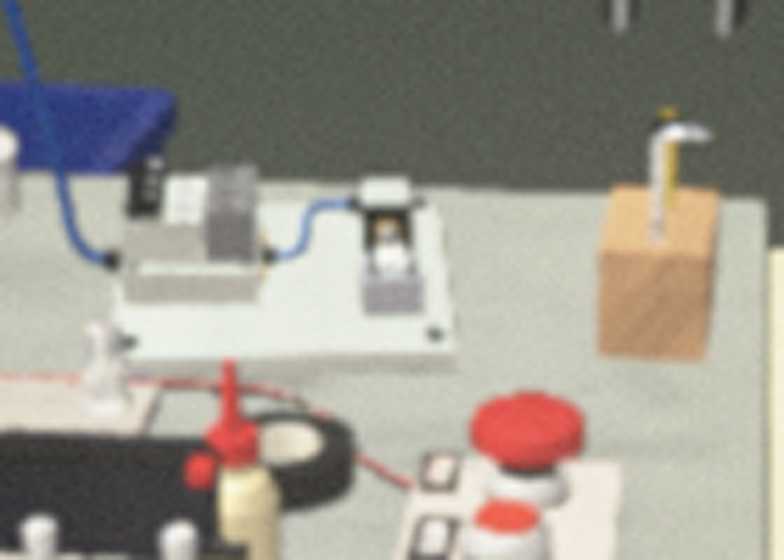

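View pics/n4t.png

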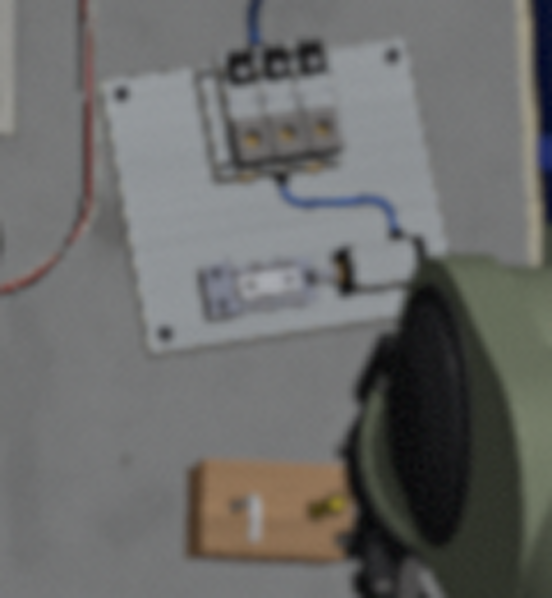

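Run:
```python
from h import *
P=[.4303,-.1769]
plan([[.45,*P,.12,-2.6],[.45,*P,.09,-2.6],[.45,*P,.081,-2.6],[.45,*P,.081,-2.6]]+[[0,*P,.081,-2.6]]*5)
```

```text
[[[0.45, 0.01, -0.0, 4.0, 0.0, 0.0, 0.0], [0.45, 0.01, -0.0, 7.0, 0.0, 0.0, 0.0], [0.45, 0.01, -0.0, 7.9, 0.0, 0.0, 0.0], [0.45, 0.01, -0.0, 7.9, 0.0, 0.0, 0.0], [0.0, 0.01, -0.0, 7.9, 0.0, 0.0, 0.0], [0.0, 0.01, -0.0, 7.9, 0.0, 0.0, 0.0], [0.0, 0.01, -0.0, 7.9, 0.0, 0.0, 0.0], [0.0, 0.01, -0.0, 7.9, 0.0, 0.0, 0.0], [0.0, 0.01, -0.0, 7.9, 0.0, 0.0, 0.0]]]
```

{"method": "step_arm", "body": {"plan": [[[0.45,0.01,0,4,0,0,0],[0.45,0.01,0,7,0,0,0],[0.45,0.01,0,7.9,0,0,0],[0.45,0.01,0,7.9,0,0,0],[0,0.01,0,7.9,0,0,0],[0,0.01,0,7.9,0,0,0],[0,0.01,0,7.9,0,0,0],[0,0.01,0,7.9,0,0,0],[0,0.01,0,7.9,0,0,0]]], "force": 60}}

```text
time: 11.08
position: [0.4305, -0.1774, 0.0823]
orientation: [180.0, -0.1, -2.6]
wrist_force: [-1.2, 1.1, 9.5]
width: 0.106
```

{"method": "step_arm", "body": {"plan": [[[0,0,0,-1.5,0,0,0],[0,0,0,-4,0,0,0],[0,0,0,-7,0,0,0],[0,0,0,-10,0,0,0],[0,0,0,-12,0,0,0],[0,0,0,-12,0,0,0]]]}}

```text
time: 11.82
position: [0.4304, -0.1775, 0.2034]
orientation: [179.9, -0.2, -2.6]
wrist_force: [-0.4, 0.2, 0.2]
width: 0.106
```

Run:
```python
from h import *
im,d=grab('side');s=get_state();print(s['position'],s['orientation'],s['wrist_force'],s['width'],s['time'])
p=s['position'];u,v=proj('side',p-[0,0,.05])[0].astype(int);F=9
u0,v0=u-30,max(0,v-40)
a=cv2.resize(im[v0:v0+66,u0:u0+60],None,fx=F,fy=F,interpolation=cv2.INTER_CUBIC);b=a.copy()
box('side',None,[p[0],p[1],p[2]-.0779],-2.6,[.002,.002,.0779],F,u0,v0,b)
save(np.hstack([a[:,100:440],b[:,100:440]]),'s1.png')
```

```text
[ 0.42996221 -0.17735045  0.20228696] [ 1.79956576e+02 -7.48371723e-02 -2.59632346e+00] [ 0.31074173 -0.11005001 -0.79204878] 0.1053466937996665 11.875
```

View pics/s1.png

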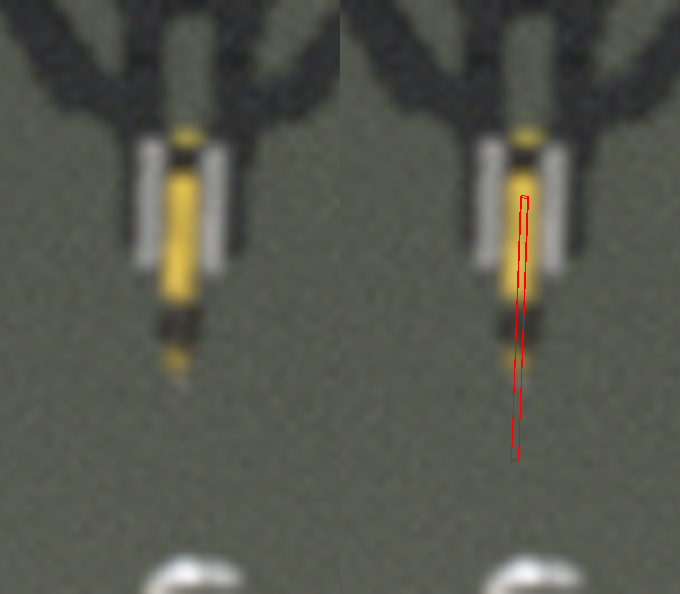

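Run:
```python
from h import *
im,_=load('top')
c=np.array([.6157,-.1702]);th=np.radians(9.5);s=11000
x0,x1,y0,y1=-.0,.048,-.035,.035
X=x1-(np.arange(int((x1-x0)*s))+.5)/s;Y=y1-(np.arange(int((y1-y0)*s))+.5)/s
yy,xx=np.meshgrid(Y,X)
wx=c[0]+xx*np.cos(th)-yy*np.sin(th);wy=c[1]+xx*np.sin(th)+yy*np.cos(th)
p=proj('top',np.stack([wx,wy,np.full_like(wx,.056)],-1)).astype(np.float32).reshape(*xx.shape,2)
o=cv2.remap(im,p[...,0],p[...,1],cv2.INTER_CUBIC);o=cv2.convertScaleAbs(o,alpha=1.8,beta=-90)
cam=np.array(camera_params('top')['world_from_camera'])[:3,3]
for hy in(-.02,0,.02):
    for z,r,col in((.056,.0043,(0,255,0)),(.046,.0039,(255,0,0))):
        a=np.linspace(0,2*np.pi,40);H=np.array([.024,hy])
        P=np.stack([H[0]+r*np.cos(a),H[1]+r*np.sin(a)],1)
        w=np.stack([c[0]+P[:,0]*np.cos(th)-P[:,1]*np.sin(th),c[1]+P[:,0]*np.sin(th)+P[:,1]*np.cos(th),np.full(40,z)],1)
        q=cam+(w-cam)*((.056-cam[2])/(w[:,2]-cam[2]))[:,None]
        d=q[:,:2]-c;l=np.stack([d[:,0]*np.cos(th)+d[:,1]*np.sin(th),-d[:,0]*np.sin(th)+d[:,1]*np.cos(th)],1)
        px=np.stack([(y1-l[:,1])*s,(x1-l[:,0])*s],1).astype(int)
        cv2.polylines(o,[px],True,col,1)
save(o,'hv.png')
```

```text
(no output)
```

View pics/hv.png

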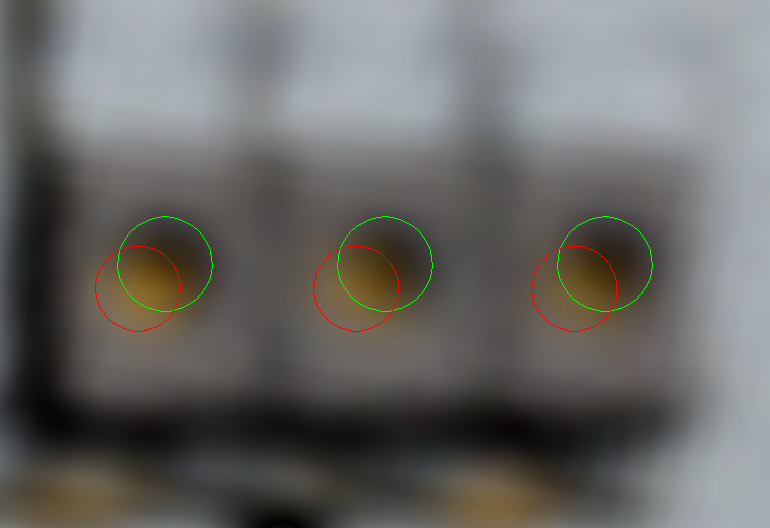

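Run:
```python
from h import *
plan(interp([0,.4304,-.1770,.201,-2.6],[0,.6389,-.1658,.19,-2.6],5)+[[0,.6389,-.1658,.16,-2.6]]+[[0,.6389,-.1658,.145,-2.6]]*2,[.4303,-.1769,.201,180,0,-2.6])
```

```text
[[[0.0, 4.17, -0.4, 0.22, 0.0, 0.0, 0.0], [0.0, 8.32, -0.82, 0.44, 0.0, 0.0, 0.0], [0.0, 12.48, -1.23, 0.66, 0.0, 0.0, 0.0], [0.0, 16.63, -1.64, 0.88, 0.0, 0.0, 0.0], [0.0, 20.79, -2.06, 1.1, 0.0, 0.0, 0.0], [0.0, 20.79, -2.06, 4.1, 0.0, 0.0, 0.0], [0.0, 20.79, -2.06, 5.6, 0.0, 0.0, 0.0], [0.0, 20.79, -2.06, 5.6, 0.0, 0.0, 0.0]]]
```

{"method": "step_arm", "body": {"plan": [[[0,4.17,-0.4,0.22,0,0,0],[0,8.32,-0.82,0.44,0,0,0],[0,12.48,-1.23,0.66,0,0,0],[0,16.63,-1.64,0.88,0,0,0],[0,20.79,-2.06,1.1,0,0,0],[0,20.79,-2.06,4.1,0,0,0],[0,20.79,-2.06,5.6,0,0,0],[0,20.79,-2.06,5.6,0,0,0]]]}}

```text
time: 12.88
position: [0.6376, -0.1659, 0.1442]
orientation: [-180.0, 0.1, -2.6]
wrist_force: [0.1, 0.2, 0.9]
width: 0.105
```

```bash
cat > lookt.py <<'E'
from h import *
import sys
n=sys.argv[1]
im,d=grab('side');s=get_state();print(s['position'],s['orientation'],s['wrist_force'],s['width'],s['time'])
p=s['position'];F=10
u0,v0=190,118
a=cv2.resize(im[v0:v0+60,u0:u0+40],None,fx=F,fy=F,interpolation=cv2.INTER_CUBIC);b=a.copy()
box('side',None,[p[0],p[1],p[2]-.0779],-2.6,[.002,.002,.0779],F,u0,v0,b)
t=np.radians(9.5)
for hy in(-.02,0,.02):
    a_=np.linspace(0,2*np.pi,30);x=.0235+.0043*np.cos(a_);y=hy+.0005+.0043*np.sin(a_)
    w=np.stack([.6157+x*np.cos(t)-y*np.sin(t),-.1702+x*np.sin(t)+y*np.cos(t),np.full(30,.056)],1)
    cv2.polylines(b,[((proj('side',w)+.5-[u0,v0])*F).astype(int)],True,(0,255,0),1)
save(np.hstack([a,b]),n+'s.png')
im,d=grab('top')
save(cv2.resize(im[110:220,300:420],None,fx=5,fy=5,interpolation=cv2.INTER_CUBIC),n+'t.png')
E
python3 lookt.py h1
```

```text
[ 0.63817592 -0.16605579  0.14536799] [-1.79993580e+02  4.15527594e-02 -2.59006800e+00] [ 0.11042302 -0.56671739  0.7274281 ] 0.10258842855625791 12.925
```

View pics/h1s.png

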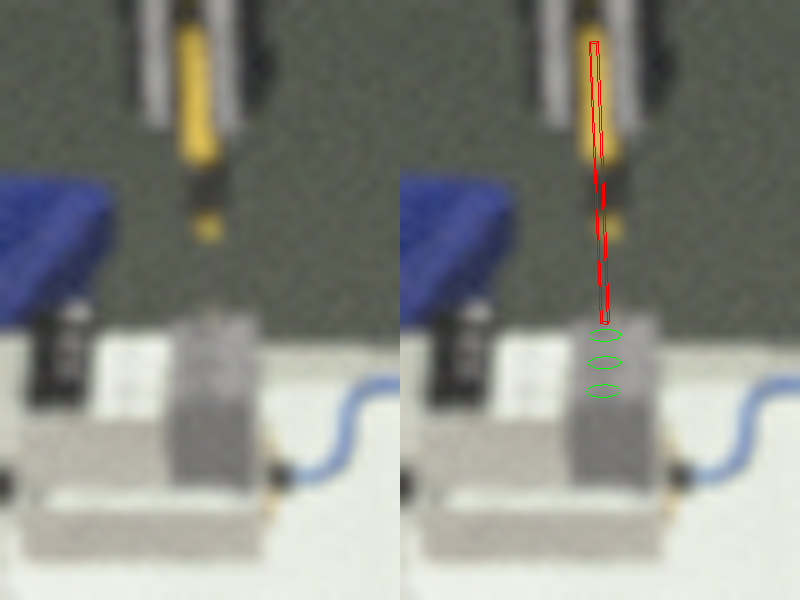

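View pics/h1t.png

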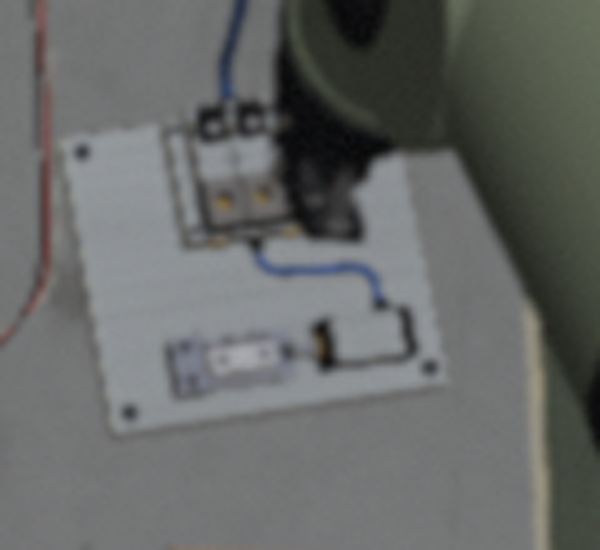

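Run:
```python
from h import *
im,_=load('side')
u0,v0=200,140;F=20
a=im[v0:v0+30,u0:u0+24].astype(float);a=(a-60)*1.6
a=cv2.resize(a.clip(0,255).astype(np.uint8),None,fx=F,fy=F,interpolation=cv2.INTER_CUBIC)
b=a.copy();t=np.radians(9.5)
box('side',None,[.6157+.0232*np.cos(t),-.1702+.0232*np.sin(t),.03],9.5,[.024,.06,.026],F,u0,v0,b)
save(np.hstack([a[:,:400],b[:,:400]]),'h1z.png')
```

```text
(no output)
```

View pics/h1z.png

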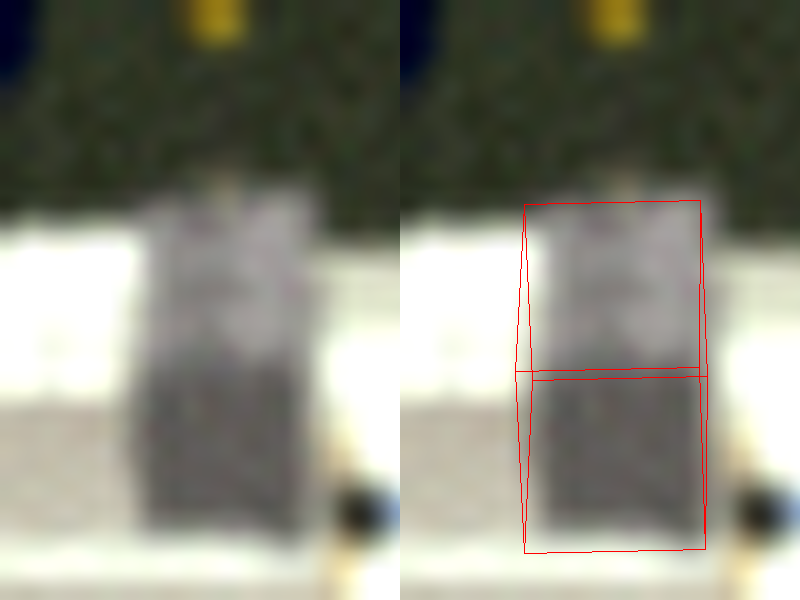

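{"method": "step_arm", "body": {"plan": [[[0,0.05,0,0.5,0,0,0],[0,0.05,0,0.9,0,0,0],[0,0.05,0,1.2,0,0,0],[0,0.05,0,1.5,0,0,0],[0,0.05,0,1.5,0,0,0]]]}}

```text
time: 13.6
position: [0.6389, -0.1659, 0.13]
orientation: [-180.0, 0.0, -2.6]
wrist_force: [-0.6, -0.9, -0.6]
width: 0.106
```

```bash
python3 lookt.py h2
```

```text
[ 0.63902274 -0.16593691  0.13021731] [-1.79997147e+02  1.09056018e-02 -2.57866006e+00] [ 0.27844704 -0.19673841 -0.66686648] 0.1034639756098071 13.65
```

View pics/h2s.png

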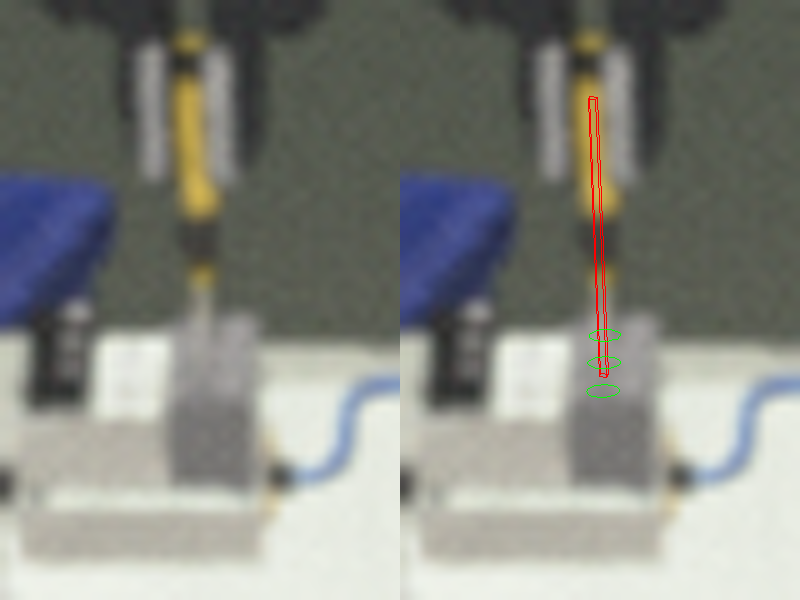

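View pics/h2t.png

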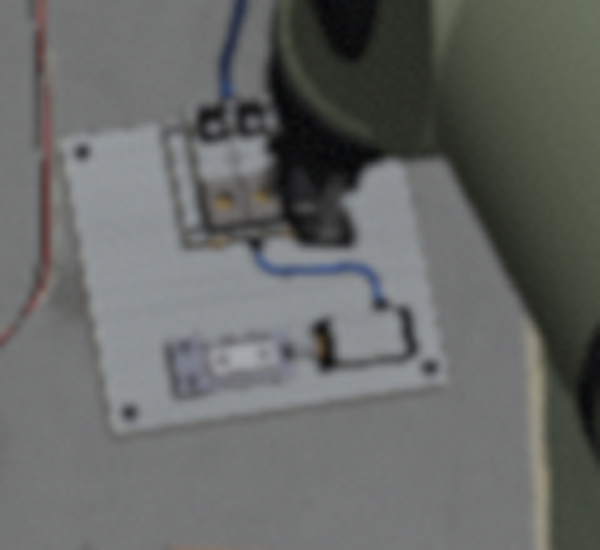

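Run:
```python
from h import *
im,_=load('side')
u0,v0=202,144;F=25
a=im[v0:v0+22,u0:u0+16].astype(float);a=(a-60)*1.6
a=cv2.resize(a.clip(0,255).astype(np.uint8),None,fx=F,fy=F,interpolation=cv2.INTER_CUBIC)
save(a,'h2z.png')
```

```text
(no output)
```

View pics/h2z.png

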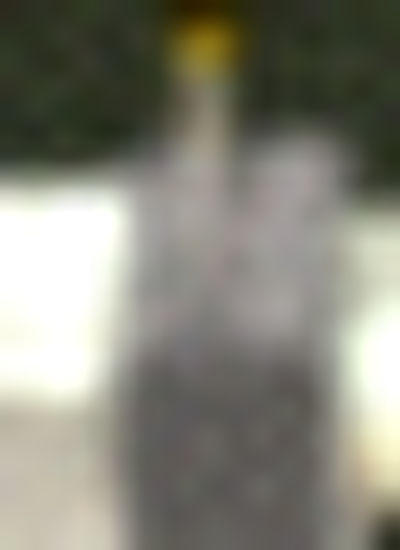

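{"method": "step_arm", "body": {"plan": [[[0,-0.06,0,0.2,0,0,0],[0,-0.06,0,0.4,0,0,0],[0,-0.06,0,0.4,0,0,0]]]}}

```text
time: 14.08
position: [0.6384, -0.1659, 0.1261]
orientation: [-180.0, 0.0, -2.6]
wrist_force: [-0.2, -0.1, 0.2]
width: 0.107
```

{"method": "step_arm", "body": {"plan": [[[0,0,0,0.2,0,0,0],[0,0,0,0.35,0,0,0],[0,0,0,0.35,0,0,0]]]}}

```text
time: 14.45
position: [0.6385, -0.1659, 0.1227]
orientation: [-180.0, -0.0, -2.6]
wrist_force: [-0.8, 0.4, 0.9]
width: 0.105
```

{"method": "step_arm", "body": {"plan": [[[0,0,0,0.15,0,0,0],[0,0,0,0.3,0,0,0],[0,0,0,0.3,0,0,0]]]}}

```text
time: 14.82
position: [0.6385, -0.166, 0.1199]
orientation: [180.0, -0.0, -2.6]
wrist_force: [-0.4, -0.3, 4.5]
width: 0.106
```

{"method": "step_arm", "body": {"plan": [[[0,0,0,0.1,0,0,0],[0,0,0,0.2,0,0,0],[0,0,0,0.2,0,0,0]]]}}

```text
time: 15.2
position: [0.6387, -0.166, 0.1181]
orientation: [180.0, -0.0, -2.6]
wrist_force: [-0.9, 0.0, 8.3]
width: 0.104
```

{"method": "step_arm", "body": {"plan": [[[0,0,0,0.05,0,0,0],[0,0,0,0.1,0,0,0],[0,0,0,0.1,0,0,0],[0,0,0,0.1,0,0,0]]]}}

```text
time: 15.7
position: [0.6389, -0.166, 0.1176]
orientation: [180.0, -0.1, -2.6]
wrist_force: [-1.6, -0.7, 12.4]
width: 0.103
```

```bash
python3 lookt.py h3; python3 ov2.py .018 .0012 h3o.png
```

```text
[ 0.63891269 -0.16597687  0.11758804] [ 1.79985792e+02 -6.61901427e-02 -2.58062209e+00] [-1.78472781  1.26146305 13.47274254] 0.10692364565988087 15.75
```

View pics/h3o.png

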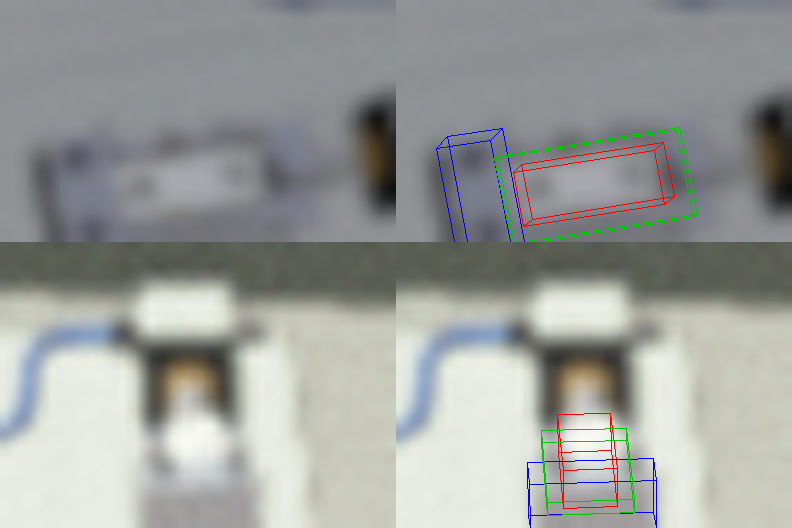

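View pics/h3t.png

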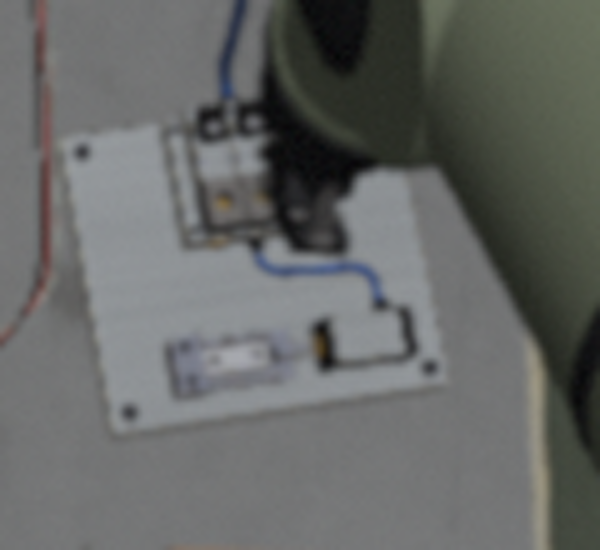

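View pics/h3s.png

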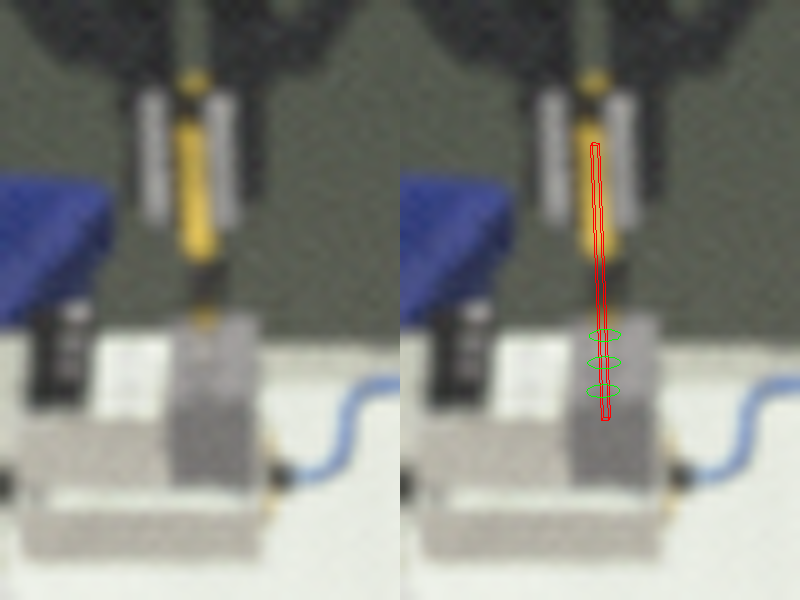

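Run:
```python
from h import *
s=get_state();print(s['wrist_force'],s['width'],s['time']);print(sign_off())
```

```text
[-2.07617265  0.21867167 13.39932645] 0.10378934686278815 15.8
the job is handed in; nothing more can be done
None
```

The block is clamped in the nest and the job was handed in at 15.8 s, with the screwdriver still gripped and holding the middle override down.

**What I did:** I laid the block flat in the nest and let go of it. I then drew the screwdriver out of the stand, put its tip in the middle valve's hole and pressed until the force clearly passed 8 N.

**Last checks:**
- **Force and depth:** The push read about 13 N. Over the last step the force rose steeply for little travel, and the tip was estimated at about 40 mm above the bench, which matches a bottomed override.
- **Clamp:** The top picture shows the rod out, the pad against the block, and the block moved up to the fixed stop.
- **Other things:** I steered clear of the outer overrides and the loose items. The left one looks untouched in the last top picture; the right one is hidden by the hand, and I made no separate last check of the loose items.

**What disagreed:**
- **Alignment:** The side and top cameras differed by 1–2 mm on where the tip and the hole were. I corrected by less than 1 mm; the tip went in without touching the rim.
- **Force while closing:** The fingers pressed the block and the screwdriver down with about 9 N as they closed. Setting the block down gave a brief 14 N. All of these are far below the limits.

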